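Pack the soldering rework caddy

ROBOT

A 6-joint arm with a two-finger parallel gripper is mounted at the origin on a cart in front of the work surface, level with it; the furniture and walls round the work are solid. World frame = base frame: x ahead of the robot, y to its left, z up, the work surface at z = 0. Lengths are in mm, angles in rad, forces in N, time in s.
With the tool pointing down it reaches from about 350 to 975 mm from the base axis. Payload 7.1 kg.
Tool frame: the origin (TCP) lies at the very end of the fingers, on their centre line; the grasp point (between the pads) lies 19 mm behind it; z points along the fingers, x is the direction in which the jaws open and shut, and the axes are right-handed (so a half turn about z gives the same grasp; the last joint's range is limited). The gripper opens to 88 mm and grips with 3 to 60 N. Pads are 20 mm wide; open, the fingers measure 115 mm over their backs; the gripper's body (75 mm by 178 mm) begins 61 mm behind the grasp point.
Start: joints at [1.209, 0.423, 1.63, -0, 1.089, -0.019], TCP at [210.046, 588.63, 222.675] pointing down, gripper open.
Joint ranges: [-3, 3], [-0.9, 2.11], [0.09, 2.58], [-1.31, 4.45], [0.11, 2.69], [-2.54, 2.54]. Speed limits (rad/s): [2.39, 2.39, 3.01, 3.14, 3.14, 3.14].

INTERFACE

Orientations are given as a rotation vector (axis times angle).
In Python, from workcell import * gives the robot as it stands.
- The arm moves only by the tool arm_command, never from a script. Its argument "increments" is a list of rows, each a list of 2 entries, a list of its own where there are three numbers: the shift along the tool's x, y, z in cm, then the turn about the tool's z in degrees. In form: [[[dx, dy, dz], turn], ...]. A call has 1 to 20 rows; each row shifts and turns the pose as measured when the row begins, along the tool's axes as they then stand; what a row does not reach is not made up. A row lasts 1/10 s, in which the tool goes at most 50 mm and 8.59 degrees, less where a joint would pass 70% of its speed; a pose out of reach is approached as far as the arm can. A call is refused whole if a number of a shift passes 5 or a number of a turn 8.59, either way. A call with a gripper value outside its range is refused whole. "gripper" is the opening, from 0 (shut) to 1 (fully open), set as the call begins (left out, the last holds). The fingers move at their own pace and stop on an object; the grip force is fixed at half the most. Time passes only in rows, so rows that do not move let the fingers close. It gives the time, the measured TCP pose, the force and the opening at its end, in the units of the state.
- get_obs(): the state, without advancing time (a new reading comes with each control period).
- get_image(name): name is "scene" or "top"; returns the picture (384x512x3 uint8, red, green, blue); there is no depth.
- camera_params(name): a dict with "K" (3x3 intrinsics, pixels), "rvec" (rotation vector, rad) and "tvec" (3), from world to camera coordinates, as OpenCV has them. Camera axes: x right, y down, z forward; pixel columns grow to the right and rows downward; lengths in mm; the calibration is good to about 2 mm. A picture is of the moment at which its call begins. camera_params takes no time and is no camera call.
- close_job(): hands the job in, once; it reports no verdict.
The state is a dict: "t": time; "qpos": joint angles; "qvel": joint speeds; "joint_torque": joint torques, N m; "ee_pos": TCP position; "orientation": TCP orientation; "ft_force": force on the tool from outside, world axes, zero at the start; "moment": the same for the moment, N m; "width": finger opening in mm.
Only numpy, scipy, OpenCV 4.12 (cv2) and the standard library are available. Lean on these libraries where they do the work, as an engineer would, in place of code of your own. Each camera call takes 0.05 s, during which the arm holds its last target.

TASK

Pack the low grey caddy for the rework station: stand the solder spool in its large square well, lay the black ground-point box flat in the oblong well beside that, stand the flux bottle (the one with the needle spout) in the well behind the spool and the small glass vial in the small well behind the box. The narrow spare slot stays empty, and the oil bottle, wooden stamp, steel block and loupe stay where they are. Mind the two magnifier lamps, whose arms reach over the bench on either side up to 0.4 m above it.

Things in the scene. Friction and masses are not known exactly. Their poses are not given: they have to be found in the camera images.
- solder_spool_mid (a point): Spool of solder wire standing on its flange, axis upright: two flanges 48 mm across with a 38 mm wide winding between, 34 mm high, 0.25 kg. The point is its centre, 17 mm above its underside; z up. The rims of the flanges (top one 31 to 34 mm up) are what a gripper closes on. Belongs in the caddy.
- wrist_box_mid (a point): Ground-point box: flat black box, 39 (x) x 55 (y) x 20 mm high with two round brass studs on top (24 mm over all), 50 g. The point is at its middle, 12 mm above its underside; x across the 39 mm width, y along its length. Belongs in the caddy.
- vial_mid (a point): Small clear glass sample vial with a black screw cap and a few tiny parts inside, standing upright: 23 mm across (cap 20), 54 mm high, 20 g. The point is its centre, 27 mm above its underside; z up. Belongs in the caddy.
- flux_bottle_mid (a point): Flux bottle: slim white plastic bottle with a thin needle spout, upright: body 33 mm across and 67 mm high, 93 mm high with cap and needle, 0.12 kg. The point is half-way up, 46.5 mm above its underside; z up. Belongs in the caddy.
- caddy: Low grey caddy, fixed, turned any way; 135 (x) x 145 (y) x 10.5 mm high, floor 2.5, walls 3; white card on its front (-x) edge. Origin: centre of underside, z up. Wells, mm: centre x, y in its frame (size x by y): large square -27.5, 32.5 (74x74); oblong -27.5, -38.5 (74x62); behind the square one 38.5, 42.5 (52x54); small one behind the oblong 38.5, -47 (52x45); spare slot 38.5, -4.5 (52x34).
- oil_bottle_mid (a point): Oil bottle: short white plastic bottle with a plain ribbed cap and no needle, 29 mm across, 66 mm high, upright. The point is its centre, 33 mm up. Does not belong in the caddy; stays where it is.
- stamp_mid (a point): Turned wooden hand stamp, 23 mm across, 53 mm high, upright. The point is its centre, 26.5 mm up. Does not belong; stays where it is.
- gauge_block_mid (a point): Ground steel block with one step in its top, 22 (x) x 48 (y) x 30 mm. The point is its middle, 15 mm up. Does not belong; stays where it is.
- loupe_mid (a point): Folding loupe: round black lens 30 mm across in a thin metal cover, 30 (x) x 57 (y) x 15 mm, lying flat. The point is its middle, 7.5 mm up. Does not belong; stays where it is.

How it is judged (in metres and radians):
At the end, for the whole second after the job is handed in: Each of the four kit things rests on the floor of its own well (centre inside it, height within 4 mm), upright or flat within 0.12 rad, released and at rest; oil bottle, stamp, steel block and loupe are within 30 mm of where they began and not tipped over (x of solder_spool_mid in the frame of caddy between -0.0435 and -0.0115 m and y of solder_spool_mid in the frame of caddy between 0.0165 and 0.0485 m and z of solder_spool_mid in the frame of caddy between 0.0155 and 0.0235 m and angle between each of solder_spool_mid, wrist_box_mid, vial_mid, flux_bottle_mid's own z axis and vertical below 0.12 rad and linear speed of each of solder_spool, wrist_box, vial, flux_bottle below 0.02 m/s and x of wrist_box_mid in the frame of caddy between -0.0475 and -0.0075 m and y of wrist_box_mid in the frame of caddy between -0.0545 and -0.0225 m and z of wrist_box_mid in the frame of caddy between 0.0105 and 0.0185 m and x of vial_mid in the frame of caddy between 0.021 and 0.056 m and y of vial_mid in the frame of caddy between -0.0615 and -0.0325 m and z of vial_mid in the frame of caddy between 0.0255 and 0.0335 m and x of flux_bottle_mid in the frame of caddy between 0.025 and 0.052 m and y of flux_bottle_mid in the frame of caddy between 0.028 and 0.057 m and z of flux_bottle_mid in the frame of caddy between 0.045 and 0.053 m and distance of each of oil_bottle_mid, stamp_mid, gauge_block_mid, loupe_mid from where it was at the start of the episode below 0.03 m and angle between each of oil_bottle_mid, stamp_mid, gauge_block_mid, loupe_mid's own z axis and vertical below 0.2 rad); the robot touches nothing.
It fails at once if a thing that does not belong in the caddy is carried or knocked away (more than 40 mm) (distance of any of oil_bottle_mid, stamp_mid, gauge_block_mid, loupe_mid from where it was at the start of the episode above 0.04 m).
It also fails if it takes over 106 s, if anything falls off the work surface, if the arm or the gripper's body presses on something with over 40 N, if the wrist force passes 120 N, or if a joint passes its speed limit or range.

## Working session

There is one attempt and no reset: what is moved stays moved. The work goes in short steps, Python scripts to look and compute and a tool call to move; the robot and the scene stay as the last step left them, time stands still between calls to the robot, and variables do not carry over. Pictures are saved under pics/ and viewed, and the job is handed in when it is done.

Besides the shell and the picture viewer there is one more tool, called after ">>>" as name(argument=value, ...), one argument or row to a line, values as JSON. arm_command: Moves the arm, as the interface text tells. Its arguments: {"type":"object","properties":{"increments":{"type":"array","items":{"type":"array"}},"gripper":{"type":"number"}},"required":["increments"]}

```bash
mkdir -p pics
python3 - <<'E'
from workcell import *
import cv2
o=get_obs()
print({k:o[k] for k in('t','ee_pos','orientation','width','ft_force')})
for n in('scene','top'):
    im=get_image(n);cv2.imwrite(f'pics/{n}0.png',cv2.cvtColor(im,cv2.COLOR_RGB2BGR));print(camera_params(n))
E
```

```text
{'t': 0.0, 'ee_pos': array([209.85159517, 588.12094773, 221.91789332]), 'orientation': array([ 2.56707976e+00,  1.80951196e+00, -1.96607338e-03]), 'width': 87.70026645071998, 'ft_force': array([ 1.63230773,  0.29669708, -0.09490314])}
{'K': array([[463.27591999,   0.        , 258.45976427],
       [  0.        , 463.27591999, 198.31477139],
       [  0.        ,   0.        ,   1.        ]]), 'rvec': array([ 0.62125088, -2.5160549 ,  1.32186314]), 'tvec': array([557.83085097, 222.41187343, 614.56368463])}
{'K': array([[372.34019655,   0.        , 263.03982476],
       [  0.        , 372.34019655, 188.20317853],
       [  0.        ,   0.        ,   1.        ]]), 'rvec': array([ 2.22473545, -1.94437666,  0.22708034]), 'tvec': array([-90.02614501, 650.84902338, 776.86077548])}
```

View pics/scene0.png

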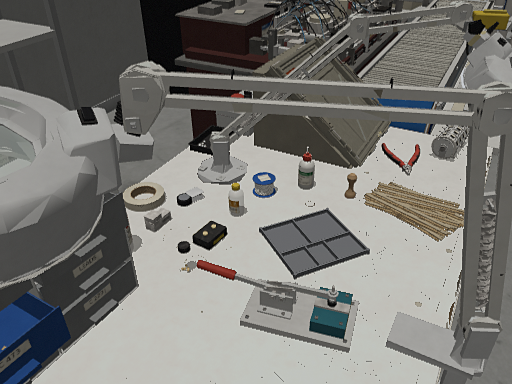

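View pics/top0.png

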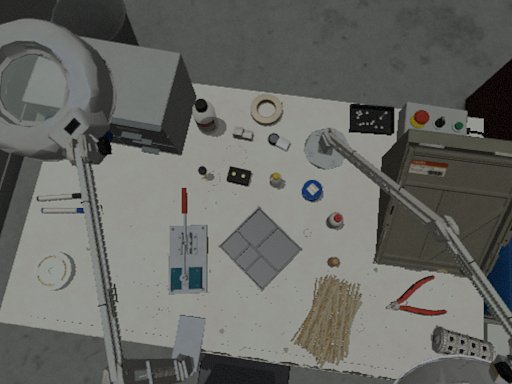

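```bash
cat > h.py <<'E'
import numpy as np, cv2
from workcell import *
def cam(n):
    p=camera_params(n);R=cv2.Rodrigues(np.array(p['rvec']))[0];return np.array(p['K']),R,np.array(p['tvec'])
def proj(n,X):
    K,R,t=cam(n);x=K@(R@np.array(X,float)+t);return x[:2]/x[2]
def onz(n,uv,z):
    K,R,t=cam(n);d=R.T@np.linalg.inv(K)@np.array([uv[0],uv[1],1.]);c=-R.T@t
    return c+d*(z-c[2])/d[2]
def tri(a,b):
    (c1,d1),(c2,d2)=[(-cam(n)[1].T@cam(n)[2],cam(n)[1].T@np.linalg.inv(cam(n)[0])@np.array([*uv,1.])) for n,uv in(('scene',a),('top',b))]
    s=np.linalg.lstsq(np.c_[d1,-d2],c2-c1,rcond=None)[0];p,q=c1+d1*s[0],c2+d2*s[1];return (p+q)/2,np.linalg.norm(p-q)
def crop(src,dst,x0,y0,x1,y1,s):
    im=cv2.imread(src)[y0:y1,x0:x1];im=cv2.resize(im,None,fx=s,fy=s,interpolation=cv2.INTER_CUBIC)
    for x in range((x0+9)//10*10,x1,10):
        cv2.line(im,(int((x-x0+.5)*s),0),(int((x-x0+.5)*s),8 if x%50 else 20),(0,0,255),1)
        if x%20==0: cv2.putText(im,str(x),(int((x-x0)*s)-10,20),0,.4,(0,0,255),1)
    for y in range((y0+9)//10*10,y1,10):
        cv2.line(im,(0,int((y-y0+.5)*s)),(8,int((y-y0+.5)*s)),(0,0,255),1)
        if y%20==0: cv2.putText(im,str(y),(10,int((y-y0+.5)*s)+4),0,.4,(0,0,255),1)
    cv2.imwrite(dst,im)
E
python3 - <<'E'
from h import *
crop('pics/top0.png','pics/t1.png',185,115,355,220,4.7)
crop('pics/top0.png','pics/t2.png',210,190,350,295,5.5)
crop('pics/scene0.png','pics/s1.png',120,140,330,290,3.8)
for n in('top','scene'):
    K,R,t=cam(n);print(n,-R.T@t, proj(n,[210,588,222]),proj(n,[0,0,0]),proj(n,[500,0,0]),proj(n,[500,500,0]))
E
```

```text
top [460.32338635 -30.52014649 906.85871178] [-118.81236074  377.84855714] [219.89135649 500.14743024] [253.45865217 258.72074602] [ 50.62308016 230.80499245]
scene [310.40015341 596.11402201 535.37896832] [ 563.74639563 1100.48024709] [678.96882972 365.97528869] [324.962164   251.24094123] [135.83274348 554.88675387]
```

View pics/t1.png

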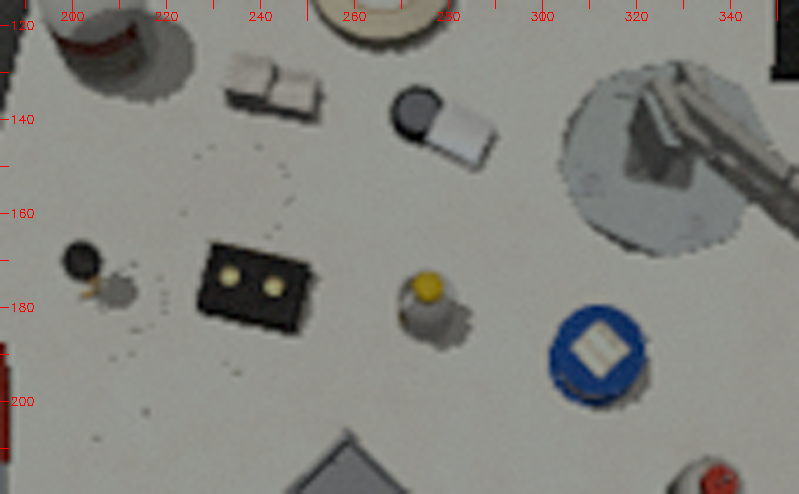

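View pics/t2.png

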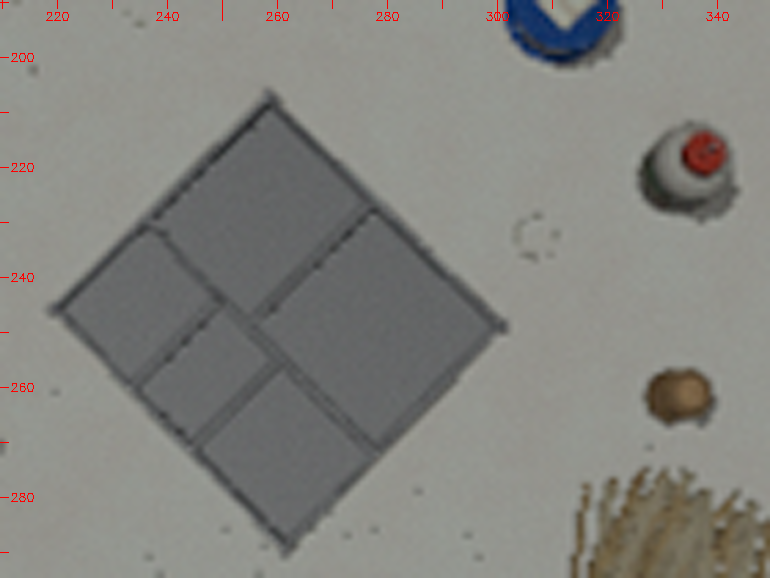

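View pics/s1.png

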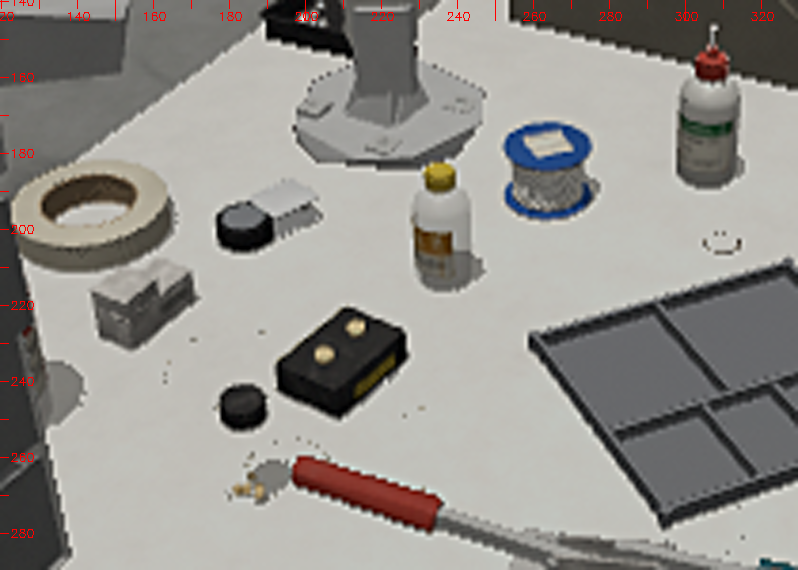

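```bash
cat > m.py <<'E'
from h import *
np.set_printoptions(precision=1,suppress=True)
c=[onz('top',p,10.5) for p in((258.5,206.5),(220,246),(262,289.5),(301,249))]
for a in c: print('caddy',a)
print([np.linalg.norm(c[i]-c[(i+1)%4]) for i in range(4)],'ctr',np.mean(c,0))
ctr=np.mean(c,0)
# front edge = c0,c3 ; back = c1,c2
x=(c[1]+c[2]-c[0]-c[3]);x/=np.linalg.norm(x); y=(c[3]+c[2]-c[0]-c[1]);y/=np.linalg.norm(y)
th=np.arctan2(x[1],x[0]); th2=np.arctan2(-y[0],y[1]);print('yaw',np.degrees(th),np.degrees(th2))
T=np.array([[np.cos(th),-np.sin(th)],[np.sin(th),np.cos(th)]])
for n,w in dict(spool=(-27.5,32.5),box=(-27.5,-38.5),flux=(38.5,42.5),vial=(38.5,-47)).items(): print('well',n,ctr[:2]+T@np.array(w))
print('spool',onz('top',(312,190),34),onz('scene',(263.5,178.5),34))
print('vial',onz('top',(202,170),54),onz('scene',(183,242.5),54),tri((183,242.5),(202,170)))
b=[onz('top',p,20) for p in((230,166),(251,171.5),(248.5,186),(227,180))]
print('box',b,np.mean(b,0),[np.linalg.norm(b[i]-b[(i+1)%4]) for i in range(4)])
s=[onz('top',p,24) for p in((233.5,173.5),(243,175.5))];print('studs',np.mean(s,0),s)
s=[onz('scene',p,24) for p in((204,233),(212.5,226))];print('studs sc',np.mean(s,0),s)
print('flux',tri((306.5,154),(337.5,217)),onz('scene',(306,182.5),0))
print('oil',onz('top',(275.5,175.5),66),'stamp',onz('top',(334,261.5),53))
print('block',onz('top',(243,135),30),'loupe',onz('top',(280,141),15))
print('lampL base etc', onz('top',(325,150),0), onz('top',(90,250),350), onz('top',(390,190),350),onz('top',(185,190),100))
E
python3 m.py
```

```text
caddy [625.6   5.   10.5]
caddy [518.4  83.   10.5]
caddy [432.5 -29.9  10.5]
caddy [ 537.3 -109.4   10.5]
[np.float64(132.57296855582575), np.float64(141.8304531073801), np.float64(131.49134879309008), np.float64(144.56167964288687)] ctr [528.5 -12.8  10.5]
yaw 143.39272536929045 142.52364024008236
well spool [531.2 -55.3]
well box [573.5   1.7]
well flux [472.2 -24. ]
well vial [525.6  47.9]
spool [ 678.5 -118.    34. ] [ 680.9 -115.2   34. ]
vial [687.2 148.9  54. ] [691.8 145.7  54. ] (array([687.6, 148.8,  57.5]), np.float64(2.7178328574135757))
box [array([715.7,  88.9,  20. ]), array([708.6,  35.1,  20. ]), array([671.2,  36. ,  20. ]), array([679.2,  90.6,  20. ])] [693.7  62.6  20. ] [np.float64(54.202976423162895), np.float64(37.42590962970837), np.float64(55.23618024918573), np.float64(36.57039609740207)]
studs [695.7  64.8  24. ] [array([696.7,  76.8,  24. ]), array([694.8,  52.9,  24. ])]
studs sc [696.8  67.3  24. ] [array([698. ,  79.2,  24. ]), array([695.5,  55.3,  24. ])]
flux (array([ 613.9, -176.8,   77.4]), np.float64(1.2338707997486658)) [ 617.5 -190.9    0. ]
oil [693.8 -26.5  66. ] stamp [ 515.9 -182.3   53. ]
block [797.3  67.7  30. ] loupe [799.6 -26.1  15. ]
lampL base etc [ 796.4 -143.5    0. ] [464.8 229.8 350. ] [ 615.5 -204.9  350. ] [624.2 168.8 100. ]
```

Run:
```python
from h import *
crop('pics/top0.png','pics/t3.png',300,60,512,210,3.7)
crop('pics/scene0.png','pics/s3.png',190,0,512,200,2.45)
crop('pics/top0.png','pics/t4.png',0,0,220,384,1.55)
for X in([614,-177,77],[614,-177,67],[614,-177,0],[617.5,-191,0]): print(X,proj('top',X),proj('scene',X))
```

```text
[614, -177, 77] [337.53147946 216.72216296] [306.79085354 154.1458771 ]
[614, -177, 67] [336.68601744 217.41805399] [306.53914586 158.45241824]
[614, -177, 0] [331.48629867 221.69788859] [304.92745269 186.027353  ]
[617.5, -191, 0] [337.31139029 221.05155648] [306.00747483 182.46775294]
```

View pics/t3.png

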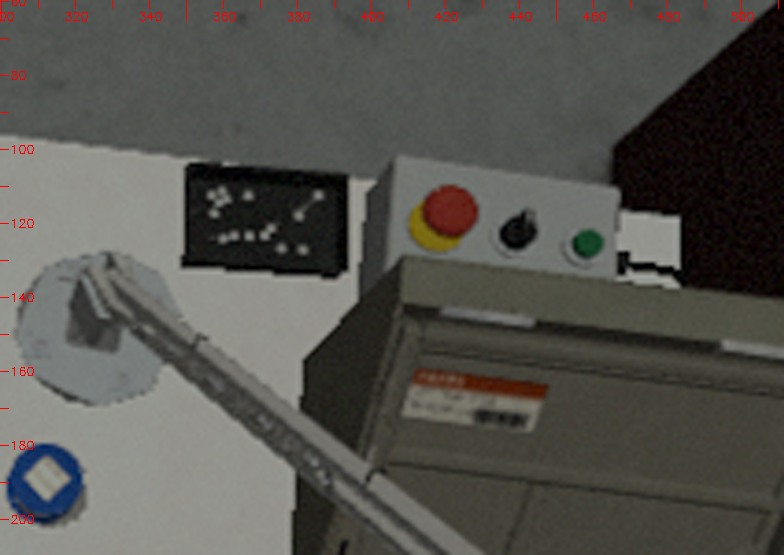

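View pics/s3.png

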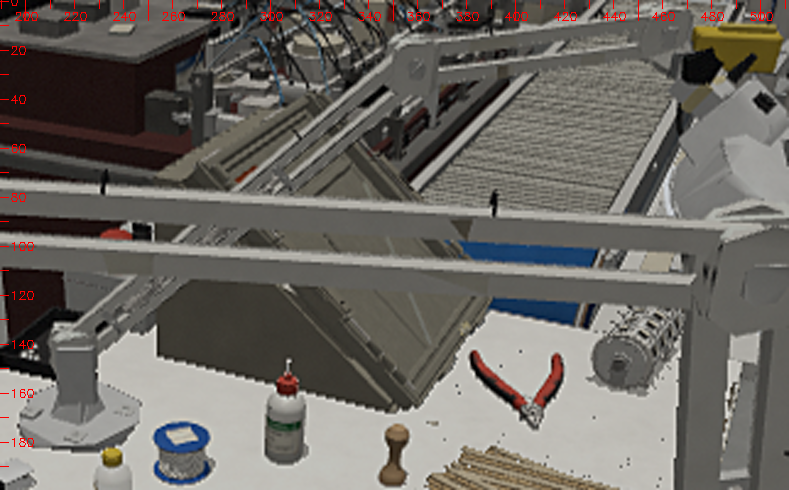

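View pics/t4.png

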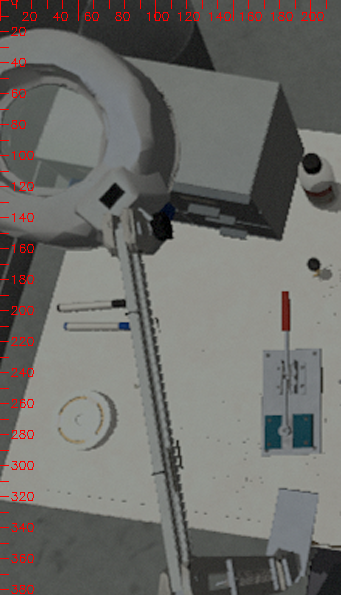

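Run:
```python
from h import *
np.set_printoptions(precision=0,suppress=True)
P={'leftlamp elbow at head end':((145,100),(77,140)),'left lamp base corner near':((408,315),(180,318)),
'base plate corner2':((388,335),(204,320)),'handle tip':((198,264),(184,188)),'needle':((307,146),(338,216)),
'R pivot low':((215,138),(326,133)),'R elbow':((352,30),(447,228)),'R elbow b':((362,28),(455,238)),'clamp post top':((333,290),(184,281)),'headcam':((125,128),(105,145)),'arm pin1':((232,75),(85,202)),'armpin2':((391,83),(115,295)),
'armright pins':((300,53),(405,187))}
for k,v in P.items(): print(k,*tri(*v))
c=[onz('scene',p,10.5) for p in((260,233),(368,248),(296,273),(326,209.5))]
for a in c: print(a, proj('top',a))
for a in([625.6,5,10.5],[518,83,10.5],[432,-30,10.5],[537,-109,10.5]): print(proj('scene',a))
for uv in((118,384),(110,360),(185,340)): print(uv,[onz('top',uv,z) for z in(0,350,400)])
print(get_obs()['t'])
```

```text
leftlamp elbow at head end [617. 276. 365.] 20.364957343829122
left lamp base corner near [343. 137.  59.] 16.440552345063853
base plate corner2 [350.  99. -31.] 14.471333004920488
handle tip [637. 182.  60.] 0.6857458763297112
needle [ 613. -174.   97.] 1.410629012968091
R pivot low [ 804. -131.   90.] 1.2564207806115342
R elbow [ 585. -319.  291.] 10.227257640286966
R elbow b [ 569. -331.  294.] 9.46864419172106
clamp post top [433. 143.  65.] 8.394372850819604
headcam [643. 266. 318.] 10.25704116897998
arm pin1 [530. 237. 386.] 0.7911541868140018
armpin2 [404. 167. 377.] 11.12012051650056
armright pins [ 662. -260.  250.] 20.61085148131279
[618.  19.  10.] [252. 209.]
[434. -30.  10.] [262. 289.]
[518.  83.  10.] [220. 246.]
[ 539. -104.   10.] [299. 248.]
[260. 228.]
[296. 273.]
[369. 248.]
[328. 208.]
(118, 384) [array([188., 260.,   0.]), array([293., 148., 350.]), array([308., 132., 400.])]
(110, 360) [array([234., 289.,   0.]), array([321., 166., 350.]), array([334., 148., 400.])]
(185, 340) [array([298., 129.,   0.]), array([361.,  68., 350.]), array([370.,  59., 400.])]
0.1
```

Run:
```python
from h import *
crop('pics/scene0.png','pics/s5.png',250,200,512,384,3.0)
crop('pics/top0.png','pics/t5.png',0,180,300,384,2.6)
```

```text
(no output)
```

View pics/s5.png

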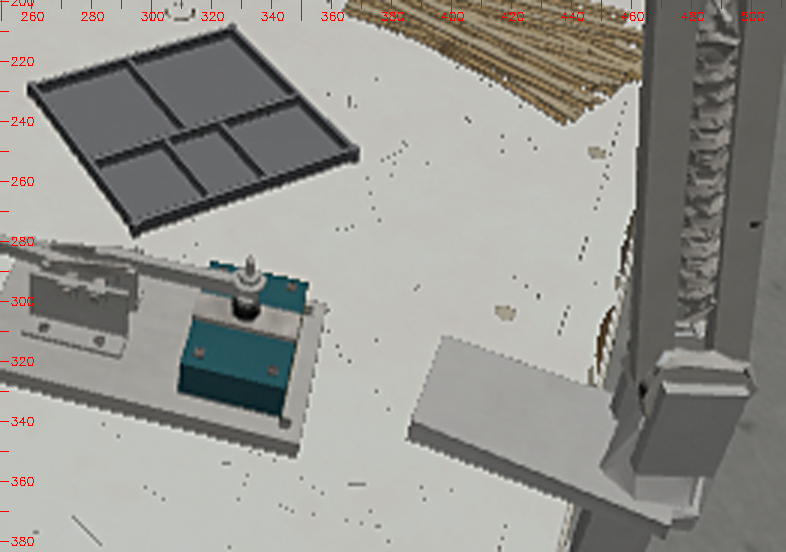

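View pics/t5.png

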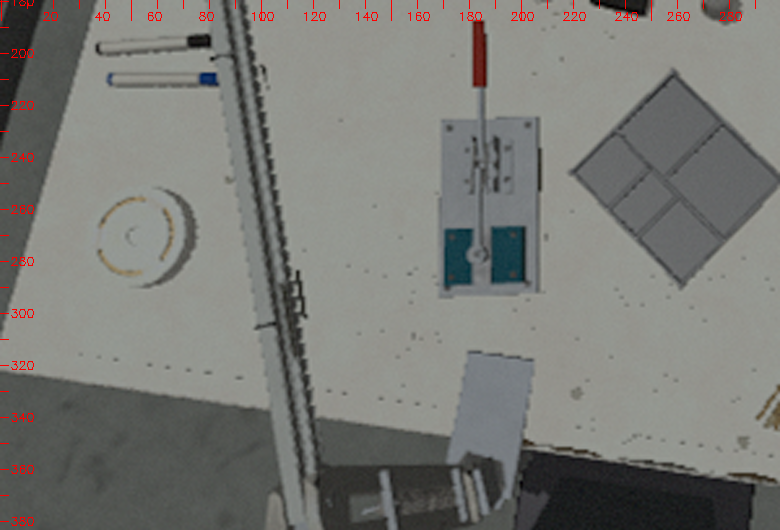

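>>> arm_command(
  increments=[
    [[0, 0, -2], 0],
    [[0, 0, -4], 0],
    [[0, 0, -4], 0],
    [[0, 0, -4], 0],
    [[0, 0, -4], 0],
    [[0, 0, -4], 0],
    [[0, 0, -3], 0],
    [[0, 0, 0], 0],
  ],
  gripper=1,
)

```text
t: 0.9
ee_pos: [209.3, 586.7, 476.2]
orientation: [2.562, 1.806, -0.017]
ft_force: [0.0, 0.4, -0.2]
width: 87.7
```

>>> arm_command(
  increments=[
    [[-1.5, 1.7, 0], 0],
    [[-3, 3.4, 0], 0],
    [[-3, 3.4, 0], 0],
    [[-3, 3.4, 0], 0],
    [[-3, 3.4, 0], 0],
    [[-3, 3.4, 0], 0],
    [[-3, 3.4, 0], 0],
    [[-3, 3.4, 0], 0],
    [[-3, 3.4, 0], 0],
    [[-3, 3.4, 0], 0],
    [[-3, 3.4, 0], 0],
    [[-3, 3.4, 0], 0],
    [[-3, 3.4, 0], 0],
    [[-3, 3.4, 0], 0],
    [[-3, 3.4, 0], 0],
    [[-3, 3.4, 0], 0],
    [[-1.5, 1.7, 0], 0],
    [[0, 0, 0], 0],
  ],
)

```text
t: 2.7
ee_pos: [556.6, -94.6, 454.3]
orientation: [2.566, 1.805, -0.088]
ft_force: [0.2, 0.2, 0.8]
width: 87.6
```

>>> arm_command(
  increments=[
    [[0, 0, 1], 7],
    [[0, 0, 2], 7],
    [[0, 0, 2], 7],
    [[0, 0, 2], 7],
    [[0, 0, 2], 0],
    [[0, 0, 2], 0],
    [[0, 0, 2], 0],
    [[0, 0, 2], 0],
    [[0, 0, 2], 0],
    [[0, 0, 2], 0],
    [[0, 0, 1], 0],
    [[0, 0, 0], 0],
  ],
)

```text
t: 3.9
ee_pos: [524.0, -95.2, 235.7]
orientation: [2.936, 1.103, -0.118]
ft_force: [-0.3, -0.0, 0.1]
width: 87.8
```

```bash
cat >> h.py <<'E'
def st():
    o=get_obs();R=cv2.Rodrigues(np.array(o['orientation']))[0];p=np.array(o['ee_pos'])
    g=p-19*R[:,2]
    print('t',o['t'],'tcp',p.round(1),'grasp',g.round(1),'phi',np.degrees(np.arctan2(R[1,0],R[0,0])).round(1),'toolz',R[:,2].round(3),'w',round(o['width'],1),'q',np.round(o['qpos'],2),'F',np.round(o['ft_force'],1))
    return R,p
def go(target):
    R,p=st();print('need cm (tool axes)',(R.T@(np.array(target,float)-p)/10).round(2))
E
python3 -c "
from h import *
go([679,-117,130])"
```

```text
t 3.9 tcp [524.  -95.2 235.7] grasp [525.3 -94.7 254.7] phi 41.2 toolz [-0.069 -0.029 -0.997] w 87.8 q [-0.18  0.3   1.78 -0.05  1.12 -0.88] F [-0.3 -0.   0.1]
need cm (tool axes) [10.95 12.08  9.54]
```

>>> arm_command(
  increments=[
    [[1, 1, 0], 0],
    [[1, 1.1, 0], 0],
    [[1, 1.1, 0], 0],
    [[1, 1.1, 0], 0],
    [[1, 1.1, 0], 0],
    [[1, 1.1, 0], 0],
    [[1, 1.1, 0], 0],
    [[1, 1.1, 0], 0],
    [[1, 1.1, 0], 0],
    [[1, 1.1, 0], 0],
    [[1, 1.1, 0], 0],
    [[0, 0, 0], 0],
  ],
)

```text
t: 5.1
ee_pos: [706.8, -113.4, 238.5]
orientation: [2.926, 1.102, -0.085]
ft_force: [0.2, -0.5, 0.1]
width: 87.8
```

```bash
python3 -c "
from h import *
go([679,-117,130])
cv2.imwrite('pics/scene1.png',get_image('scene')[:,:,::-1])
st()"
```

```text
t 5.1 tcp [ 706.8 -113.4  238.5] grasp [ 707.7 -112.8  257.5] phi 41.3 toolz [-0.046 -0.032 -0.998] w 87.8 q [-0.16  0.56  1.36 -0.04  1.26 -0.87] F [ 0.2 -0.5  0.1]
need cm (tool axes) [-1.72 -1.5  10.97]
t 5.15 tcp [ 705.9 -113.3  238.5] grasp [ 706.8 -112.6  257.5] phi 41.3 toolz [-0.047 -0.032 -0.998] w 87.9 q [-0.16  0.56  1.36 -0.04  1.26 -0.87] F [ 0.   0.7 -0.7]
```

View pics/scene1.png

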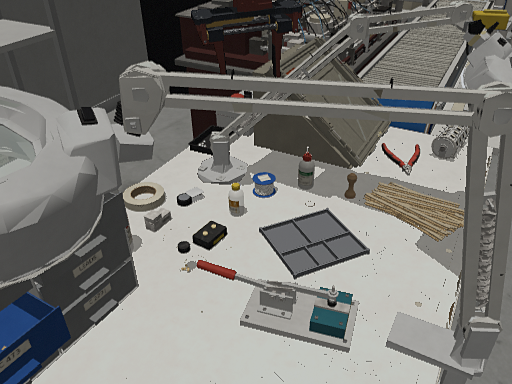

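```bash
python3 -c "
from h import *
crop('pics/scene1.png','pics/s6.png',140,0,400,190,3)
print(proj('scene',[706,-113,238]),proj('scene',[706,-113,318]))"
```

```text
[250.43672707  79.94855772] [249.61920723  34.62573182]
```

View pics/s6.png

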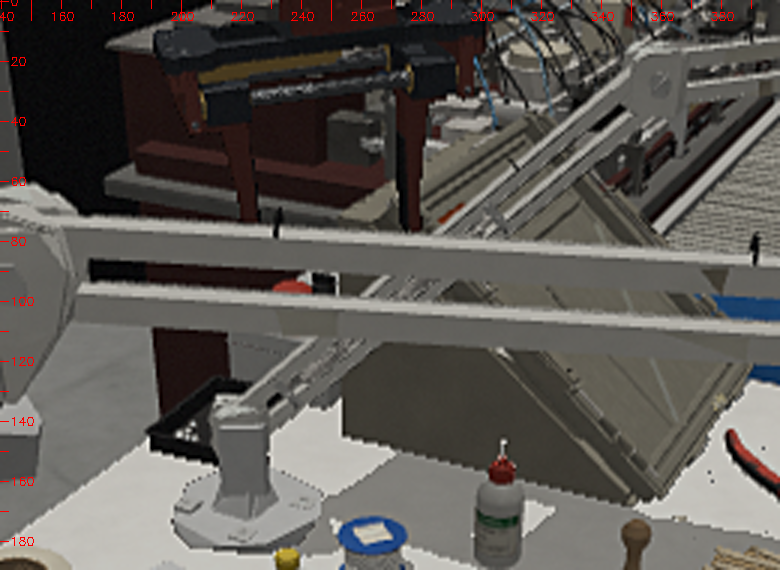

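>>> arm_command(
  increments=[
    [[-0.5, -0.4, 0.5], 0],
    [[-0.6, -0.5, 1], 0],
    [[-0.5, -0.5, 1.5], 0],
    [[0, 0, 1.5], 0],
    [[0, 0, 1.5], 0],
    [[0, 0, 1.5], 0],
    [[0, 0, 1.5], 0],
    [[0, 0, 1], 0],
    [[0, 0, 0], 0],
  ],
)

```text
t: 6.05
ee_pos: [674.3, -116.4, 131.9]
orientation: [2.927, 1.102, -0.09]
ft_force: [-0.0, 0.4, 0.4]
width: 88.1
```

```bash
python3 -c "
from h import *
go([679,-117,60])
cv2.imwrite('pics/top2.png',get_image('top')[:,:,::-1])
cv2.imwrite('pics/scene2.png',get_image('scene')[:,:,::-1])
crop('pics/top2.png','pics/t7.png',220,100,380,220,5)
crop('pics/scene2.png','pics/s7.png',170,80,340,210,4.7)
st()"
```

```text
t 6.05 tcp [ 674.3 -116.4  131.9] grasp [ 675.3 -115.8  150.9] phi 41.3 toolz [-0.049 -0.032 -0.998] w 88.1 q [-0.17  0.63  1.51 -0.05  1.04 -0.87] F [-0.   0.4  0.4]
need cm (tool axes) [0.73 0.41 7.16]
t 6.15 tcp [ 675.3 -116.5  133.6] grasp [ 676.2 -115.9  152.6] phi 41.3 toolz [-0.047 -0.032 -0.998] w 87.7 q [-0.17  0.63  1.51 -0.05  1.05 -0.87] F [-0.  -0.1  0.1]
```

View pics/t7.png

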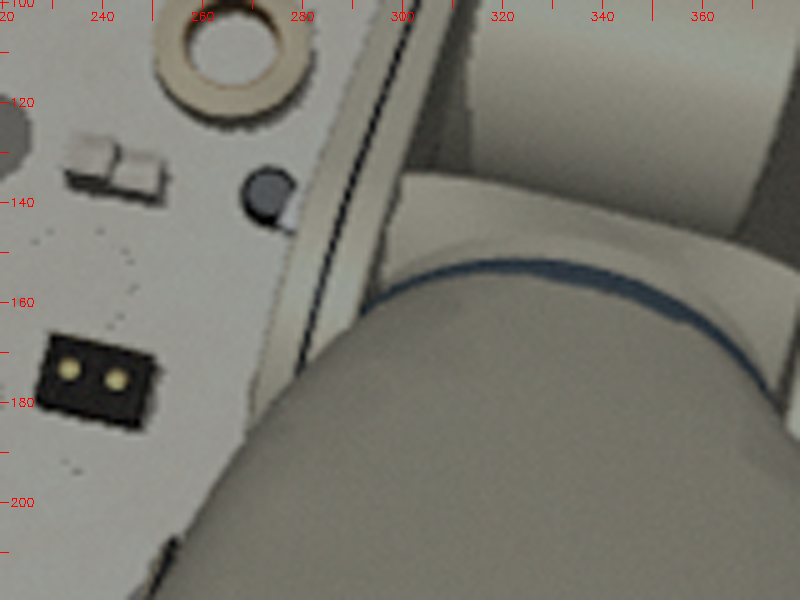

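View pics/s7.png

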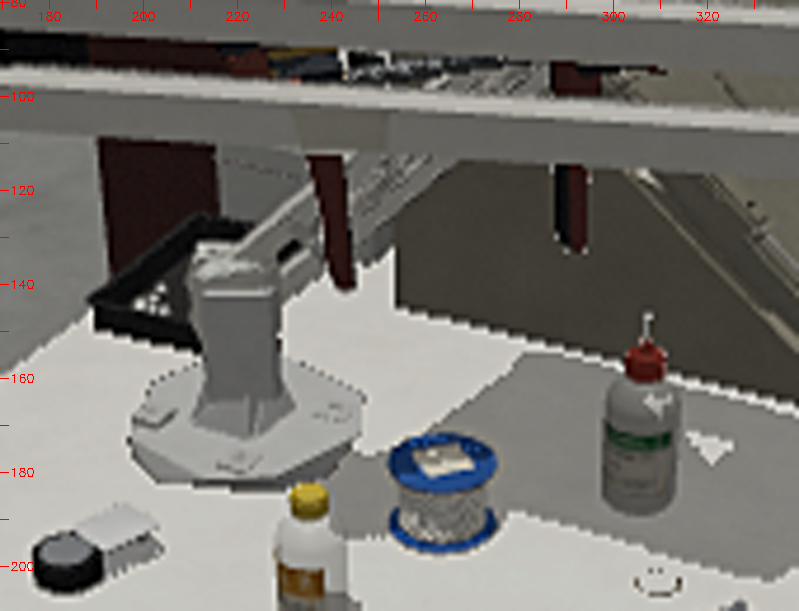

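>>> arm_command(
  increments=[
    [[0, 0, 0.5], 0],
    [[0, 0, 1.3], 0],
    [[0.1, 0, 1.3], 0],
    [[0.1, 0, 1.3], 0],
    [[0.1, 0, 1.3], 0],
    [[0.1, 0, 1.3], 0],
    [[0.1, 0, 1.3], 0],
    [[0.1, 0, 1], 0],
    [[0.1, 0, 0.7], 0],
    [[0, 0, 0.3], 0],
    [[0, 0, 0], 0],
  ],
)

```text
t: 7.25
ee_pos: [677.1, -115.1, 21.8]
orientation: [2.925, 1.102, -0.084]
ft_force: [-0.0, -0.2, -0.6]
width: 87.6
```

```bash
python3 -c "
from h import *
go([679,-117,14])"
```

```text
t 7.25 tcp [ 677.1 -115.1   21.8] grasp [ 678.  -114.5   40.7] phi 41.3 toolz [-0.045 -0.033 -0.998] w 87.6 q [-0.17  0.77  1.54 -0.05  0.87 -0.85] F [-0.  -0.2 -0.6]
need cm (tool axes) [0.06 0.27 0.77]
```

>>> arm_command(
  increments=[
    [[0, 0.1, 0.4], 0],
    [[0, 0.1, 0.3], 0],
    [[0, 0, 0], 0],
  ],
)

```text
t: 7.55
ee_pos: [679.3, -117.2, 15.6]
orientation: [2.924, 1.101, -0.081]
ft_force: [-0.4, -0.6, -0.1]
width: 87.8
```

>>> arm_command(
  increments=[
    [[0, 0, 0], 0],
    [[0, 0, 0], 0],
    [[0, 0, 0], 0],
    [[0, 0, 0], 0],
    [[0, 0, 0], 0],
    [[0, 0, 0], 0],
    [[0, 0, 0], 0],
    [[0, 0, 0], 0],
  ],
  gripper=0,
)

```text
t: 8.35
ee_pos: [680.0, -117.4, 16.8]
orientation: [2.923, 1.101, -0.078]
ft_force: [-0.4, 0.2, 0.2]
width: 45.9
```

```bash
python3 -c "
from h import *
go([679,-117,14])"
```

```text
t 8.35 tcp [ 680.  -117.4   16.8] grasp [ 680.8 -116.7   35.7] phi 41.3 toolz [-0.041 -0.033 -0.999] w 45.9 q [-0.17  0.78  1.53 -0.05  0.86 -0.86] F [-0.4  0.2  0.2]
need cm (tool axes) [-0.04 -0.09  0.28]
```

>>> arm_command(
  increments=[
    [[0, 0, 0], 0],
    [[0, 0, 0], 0],
    [[0, 0, 0], 0],
  ],
  gripper=0,
)

```text
t: 8.65
ee_pos: [680.0, -117.4, 16.8]
orientation: [2.923, 1.101, -0.078]
ft_force: [-0.3, 1.0, 0.3]
width: 45.5
```

```bash
python3 -c "
from h import *
st()
cv2.imwrite('pics/scene3.png',get_image('scene')[:,:,::-1])
crop('pics/scene3.png','pics/s8.png',170,80,340,210,4.7)
"
```

```text
t 8.65 tcp [ 680.  -117.4   16.8] grasp [ 680.8 -116.8   35.7] phi 41.3 toolz [-0.041 -0.034 -0.999] w 45.5 q [-0.17  0.78  1.53 -0.05  0.86 -0.86] F [-0.3  1.   0.3]
```

View pics/s8.png

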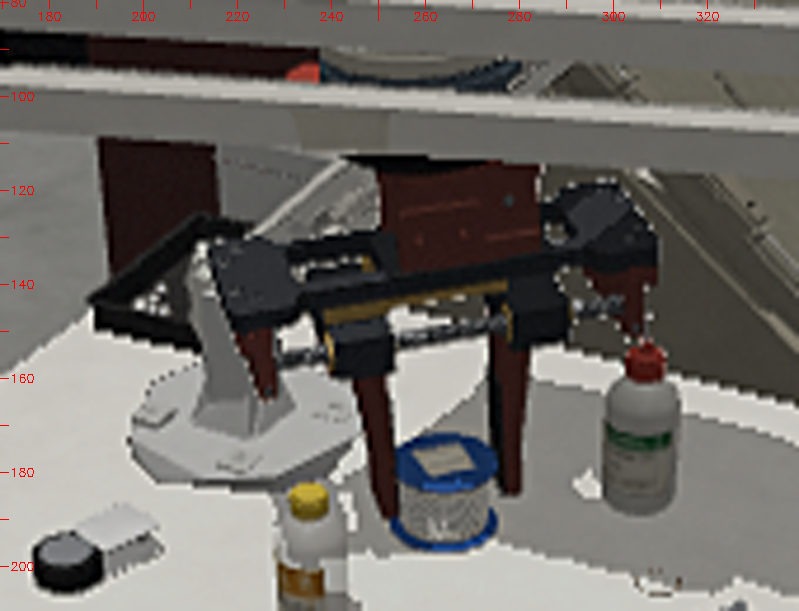

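>>> arm_command(
  increments=[
    [[0, 0, -0.4], 0],
    [[0, 0, -0.8], 0],
    [[0, 0, -1], 0],
    [[0, 0, -1], 0],
    [[0, 0, -0.5], 0],
    [[0, 0, 0], 0],
  ],
)

```text
t: 9.3
ee_pos: [681.3, -115.9, 57.0]
orientation: [2.924, 1.101, -0.079]
ft_force: [0.5, 0.2, -1.9]
width: 45.9
```

```bash
python3 -c "
from h import *
st()
cv2.imwrite('pics/scene4.png',get_image('scene')[:,:,::-1])
crop('pics/scene4.png','pics/s9.png',170,80,340,210,4.7)
"
```

```text
t 9.3 tcp [ 681.3 -115.9   57. ] grasp [ 682.1 -115.3   76. ] phi 41.3 toolz [-0.041 -0.033 -0.999] w 45.9 q [-0.17  0.73  1.53 -0.05  0.92 -0.86] F [ 0.5  0.2 -1.9]
```

View pics/s9.png

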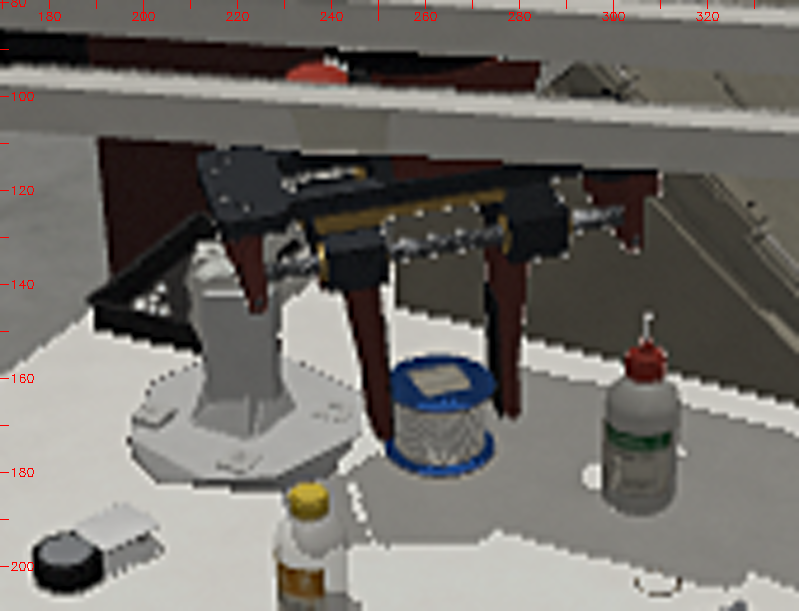

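```bash
python3 -c "
from h import *
print(onz('scene',(263.3,161.5),74.2), onz('scene',(262.5,176),40+3), proj('scene',[681,-116,57]), tri((279,168),(279,168)) and '')
import os
R,p=st()
w=np.array([531.2,-55.3]);print('move to well:')
"
```

```text
[ 680.92133265 -114.55825313   74.2       ] [ 680.41299742 -109.95888145   43.        ] [263.61095088 168.60191307] 
t 9.35 tcp [ 681.2 -115.9   56.7] grasp [ 682.  -115.2   75.7] phi 41.3 toolz [-0.042 -0.033 -0.999] w 46.3 q [-0.17  0.73  1.53 -0.05  0.92 -0.86] F [ 0.3 -0.9 -2.4]
move to well:
```

>>> arm_command(
  increments=[
    [[-0.4, -0.7, 0], 0],
    [[-0.75, -1.4, 0], 0],
    [[-0.75, -1.4, 0], 0],
    [[-0.75, -1.4, 0], 0],
    [[-0.75, -1.4, 0], 0],
    [[-0.75, -1.4, 0], 0],
    [[-0.75, -1.4, 0], 0],
    [[-0.75, -1.4, 0], 0],
    [[-0.75, -1.4, 0], 0],
    [[-0.75, -1.4, 0], 0],
    [[0, 0, 0], 0],
    [[0, 0, 0], 0],
  ],
)

```text
t: 10.55
ee_pos: [525.0, -59.2, 57.6]
orientation: [2.928, 1.103, -0.093]
ft_force: [0.8, 0.0, -1.5]
width: 45.9
```

```bash
python3 -c "
from h import *
go([531,-57,19])"
```

```text
t 10.55 tcp [525.  -59.2  57.6] grasp [526.  -58.6  76.6] phi 41.3 toolz [-0.051 -0.032 -0.998] w 45.9 q [-0.11  0.55  1.9  -0.06  0.73 -0.79] F [ 0.8  0.  -1.5]
need cm (tool axes) [0.82 0.26 3.81]
```

>>> arm_command(
  increments=[
    [[0.3, 0.1, 0.4], 0],
    [[0.3, 0.1, 0.7], 0],
    [[0.2, 0.1, 0.8], 0],
    [[0, 0, 0.8], 0],
    [[0, 0, 0.5], 0],
    [[0, 0, 0.2], 0],
    [[0, 0, 0], 0],
  ],
)

```text
t: 11.25
ee_pos: [534.5, -57.8, 19.2]
orientation: [2.928, 1.102, -0.091]
ft_force: [-1.7, 1.8, 6.8]
width: 45.9
```

```bash
python3 -c "
from h import *
go([531,-57,19])
cv2.imwrite('pics/scene5.png',get_image('scene')[:,:,::-1])
crop('pics/scene5.png','pics/s10.png',230,130,400,290,4)
"
```

```text
t 11.25 tcp [534.5 -57.8  19.2] grasp [535.4 -57.2  38.1] phi 41.3 toolz [-0.05  -0.032 -0.998] w 45.9 q [-0.11  0.63  1.89 -0.06  0.67 -0.78] F [-1.7  1.8  6.8]
need cm (tool axes) [-0.21 -0.29  0.03]
```

View pics/s10.png

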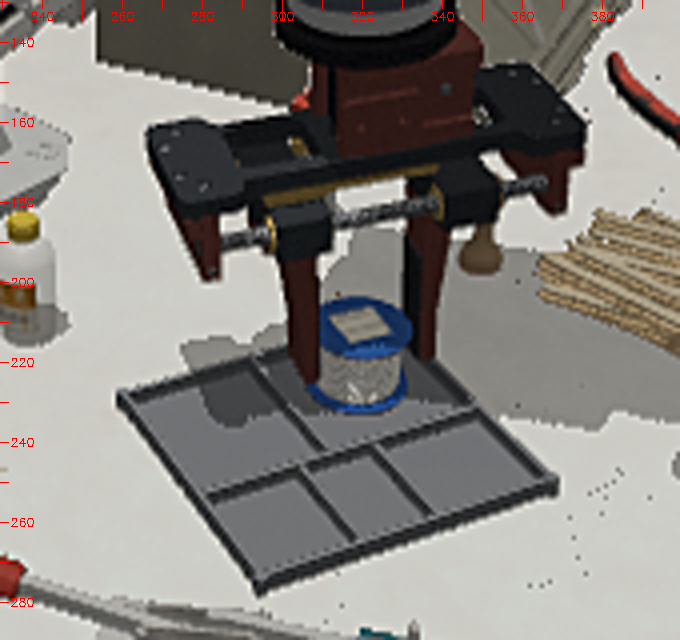

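>>> arm_command(
  increments=[
    [[0, 0, 0], 0],
    [[0, 0, 0], 0],
    [[0, 0, 0], 0],
    [[0, 0, 0], 0],
    [[0, 0, 0], 0],
  ],
  gripper=0.9,
)

```text
t: 11.8
ee_pos: [535.6, -58.3, 20.6]
orientation: [2.926, 1.101, -0.086]
ft_force: [0.2, -0.6, -0.4]
width: 78.3
```

>>> arm_command(
  increments=[
    [[0, 0, -0.5], 0],
    [[0, 0, -1.5], 0],
    [[0, 0, -2], 0],
    [[0, 0, -2], 0],
    [[0, 0, -2], 0],
    [[0, 0, -1], 0],
    [[0, 0, 0], 0],
  ],
)

```text
t: 12.5
ee_pos: [540.7, -55.1, 118.8]
orientation: [2.925, 1.101, -0.083]
ft_force: [0.4, -0.1, -0.3]
width: 79.2
```

```bash
python3 -c "
from h import *
go([695,64,120])
cv2.imwrite('pics/scene6.png',get_image('scene')[:,:,::-1])
crop('pics/scene6.png','pics/s11.png',170,130,400,290,3.4)
"
```

```text
t 12.5 tcp [540.7 -55.1 118.8] grasp [541.5 -54.5 137.8] phi 41.3 toolz [-0.044 -0.033 -0.998] w 79.2 q [-0.1   0.47  1.85 -0.05  0.86 -0.79] F [ 0.4 -0.1 -0.3]
need cm (tool axes) [19.42  1.22 -1.2 ]
```

View pics/s11.png

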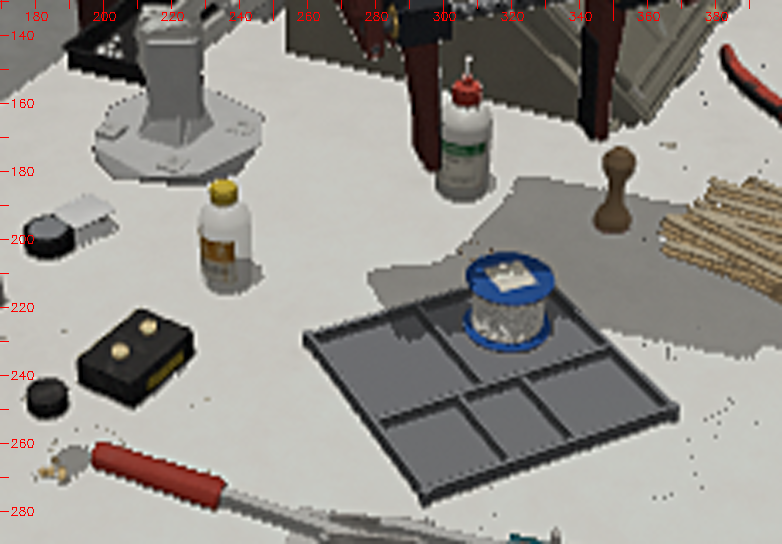

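>>> arm_command(
  increments=[
    [[1, 0.1, 0], 0],
    [[1.8, 0.1, 0], 0],
    [[1.8, 0.1, 0], 0],
    [[1.8, 0.1, 0], 0],
    [[1.8, 0.1, 0], 0],
    [[1.8, 0.1, 0], 0],
    [[1.8, 0.1, 0], 0],
    [[1.8, 0.1, 0], 0],
    [[1.8, 0.1, 0], 0],
    [[1.8, 0.1, 0], 0],
    [[0.7, 0.1, 0], 0],
    [[0, 0, 0], 6],
    [[0, 0, 0], 8],
    [[0, 0, 0], 8],
    [[0, 0, 0], 8],
    [[0, 0, 0], 8],
    [[0, 0, 0], 7],
    [[0, 0, 0], 0],
  ],
)

```text
t: 14.35
ee_pos: [689.5, 73.1, 85.3]
orientation: [3.101, -0.142, -0.106]
ft_force: [-0.1, -0.2, 0.5]
width: 79.4
```

```bash
python3 -c "
from h import *
go([695.5,64.5,60])
crop('pics/scene6.png','pics/s12.png',170,200,250,270,9)
"
```

```text
t 14.35 tcp [689.5  73.1  85.3] grasp [690.9  73.8 104.2] phi -5.3 toolz [-0.069 -0.033 -0.997] w 79.4 q [ 0.1   0.71  1.48 -0.03  1.02  0.21] F [-0.1 -0.2  0.5]
need cm (tool axes) [0.84 0.71 2.51]
```

View pics/s12.png

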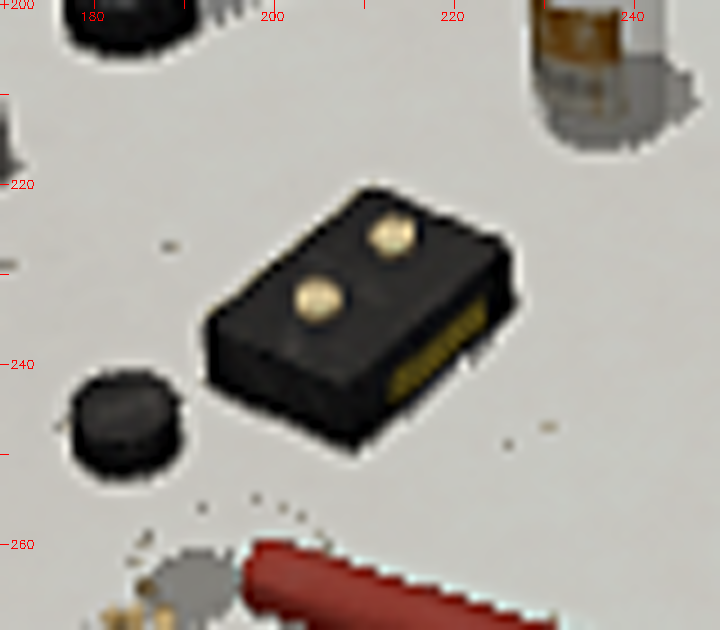

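>>> arm_command(
  increments=[
    [[0.3, 0.3, 0.5], 1.5],
    [[0.3, 0.3, 0.8], 0],
    [[0.1, 0.1, 1], 0],
    [[0, 0, 1], 0],
    [[0, 0, 1], 0],
    [[0, 0, 1], 0],
    [[0, 0, 0.5], 0],
    [[0, 0, 0], 0],
  ],
)

```text
t: 15.15
ee_pos: [690.2, 62.7, 18.8]
orientation: [3.098, -0.171, -0.112]
ft_force: [0.9, -0.3, -0.1]
width: 78.7
```

```bash
python3 -c "
from h import *
go([695.5,64.5,8])
cv2.imwrite('pics/scene7.png',get_image('scene')[:,:,::-1])
crop('pics/scene7.png','pics/s13.png',130,160,270,270,5.5)
"
```

```text
t 15.15 tcp [690.2  62.7  18.8] grasp [691.6  63.3  37.7] phi -6.4 toolz [-0.074 -0.033 -0.997] w 78.7 q [ 0.09  0.8   1.49 -0.03  0.93  0.22] F [ 0.9 -0.3 -0.1]
need cm (tool axes) [ 0.58 -0.28  1.03]
```

View pics/s13.png

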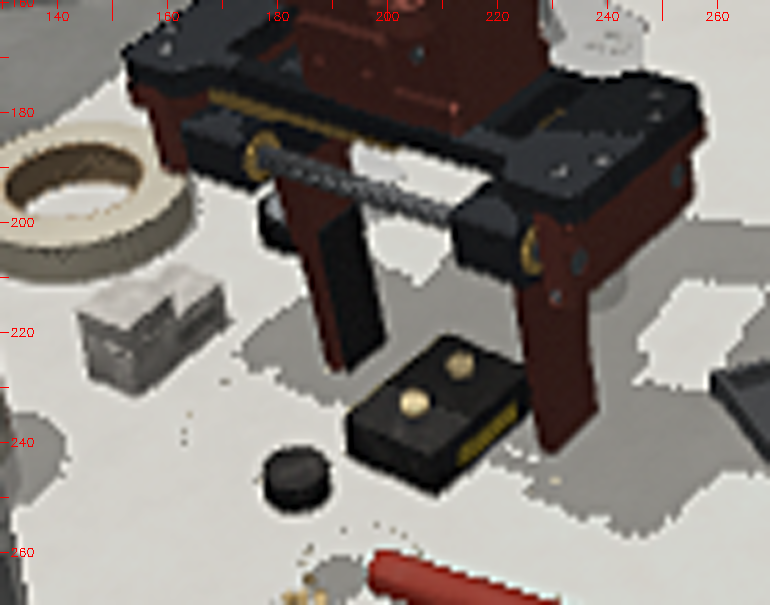

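```bash
python3 -c "
from h import *
for X in([690.2,62.7,18.8],[695.5,64.5,24],[695.5,64.5,18.8],[690,72,18.8]):print(proj('scene',X))
R,p=st()
for s in(-39,39):
  for k in (-11,11): print(proj('scene',p+R[:,0]*s+R[:,1]*k))
"
```

```text
[212.98326783 231.39775958]
[209.74129156 228.81492449]
[209.93657722 231.10342862]
[210.24367062 234.33984536]
t 15.2 tcp [690.3  62.7  19.2] grasp [691.7  63.4  38.1] phi -6.4 toolz [-0.074 -0.033 -0.997] w 79.2 q [ 0.09  0.8   1.49 -0.03  0.93  0.22] F [-0.7 -0.3 -0.4]
[226.36706037 241.32336301]
[233.95315624 234.24838368]
[192.49751068 228.3001909 ]
[200.30381448 221.77260736]
```

>>> arm_command(
  increments=[
    [[0.3, -0.2, 0.3], 0],
    [[0.3, -0.1, 0.4], 0],
    [[0, 0, 0.3], 0],
    [[0, 0, 0], 0],
  ],
)

```text
t: 15.6
ee_pos: [697.8, 65.2, 9.4]
orientation: [3.098, -0.17, -0.107]
ft_force: [-1.0, -0.0, -0.1]
width: 79.1
```

>>> arm_command(
  increments=[
    [[0, 0, 0], 0],
    [[0, 0, 0], 0],
    [[0, 0, 0], 0],
    [[0, 0, 0], 0],
    [[0, 0, 0], 0],
    [[0, 0, 0], 0],
    [[0, 0, 0], 0],
    [[0, 0, 0], 0],
    [[0, 0, 0], 0],
  ],
  gripper=0,
)

```text
t: 16.5
ee_pos: [698.0, 65.3, 10.0]
orientation: [3.098, -0.17, -0.106]
ft_force: [0.8, 0.3, -0.2]
width: 37.8
```

```bash
python3 -c "
from h import *
st()"
```

```text
t 16.5 tcp [698.   65.3  10. ] grasp [699.4  65.9  29. ] phi -6.4 toolz [-0.07  -0.033 -0.997] w 37.8 q [ 0.09  0.82  1.47 -0.03  0.92  0.22] F [ 0.8  0.3 -0.2]
```

>>> arm_command(
  increments=[
    [[0, 0, -0.5], 0],
    [[0, 0, -1.5], 0],
    [[0, 0, -2], 0],
    [[0, 0, -2], 0],
    [[0, 0, -1], 0],
    [[0, 0, 0], 0],
  ],
)

```text
t: 17.1
ee_pos: [703.7, 67.8, 85.9]
orientation: [3.099, -0.171, -0.105]
ft_force: [-0.1, 0.4, -1.2]
width: 37.9
```

```bash
python3 -c "
from h import *
go([573.5,1.7,80])
cv2.imwrite('pics/scene8.png',get_image('scene')[:,:,::-1])
crop('pics/scene8.png','pics/s14.png',130,140,290,270,5)
"
```

```text
t 17.1 tcp [703.7  67.8  85.9] grasp [705.   68.4 104.9] phi -6.4 toolz [-0.069 -0.033 -0.997] w 37.9 q [ 0.09  0.73  1.45 -0.03  1.04  0.22] F [-0.1  0.4 -1.2]
need cm (tool axes) [-12.14   7.95   1.71]
```

View pics/s14.png

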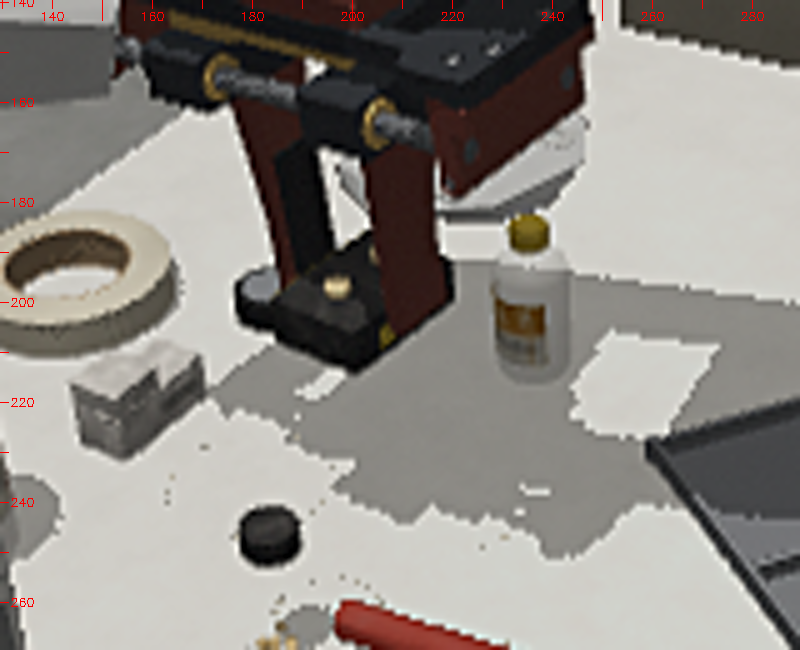

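>>> arm_command(
  increments=[
    [[-0.6, 0.4, 0], 0],
    [[-1.2, 0.8, 0], 0],
    [[-1.2, 0.8, 0], 0],
    [[-1.2, 0.8, 0], 0],
    [[-1.2, 0.8, 0], 0],
    [[-1.2, 0.8, 0], 0],
    [[-1.2, 0.8, 0], 0],
    [[-1.2, 0.8, 0], 0],
    [[-1.2, 0.8, 0], 0],
    [[-0.6, 0.3, 0], 0],
    [[0, 0, 0], -5],
    [[0, 0, 0], -8],
    [[0, 0, 0], -8],
    [[0, 0, 0], -8],
    [[0, 0, 0], -8],
    [[0, 0, 0], -8],
    [[0, 0, 0], -8],
    [[0, 0, 0], -4],
    [[0, 0, 0], 0],
  ],
)

```text
t: 19.05
ee_pos: [566.8, 4.8, 81.5]
orientation: [-2.795, -1.394, 0.161]
ft_force: [0.5, 0.0, -0.5]
width: 37.8
```

```bash
python3 -c "
from h import *
go([573.5,1.7,16])"
```

```text
t 19.05 tcp [566.8   4.8  81.5] grasp [568.7   5.4 100.4] phi 53.2 toolz [-0.098 -0.033 -0.995] w 37.8 q [ 0.01  0.57  1.77 -0.04  0.89 -0.89] F [ 0.5  0.  -0.5]
need cm (tool axes) [0.72 1.1  6.45]
```

>>> arm_command(
  increments=[
    [[0.3, 0.4, 0.5], 0],
    [[0.2, 0.4, 1], 0],
    [[0.1, 0.2, 1], 0],
    [[0, 0, 1], 0],
    [[0, 0, 1], 0],
    [[0, 0, 0.7], 0],
    [[0, 0, 0.2], 0],
    [[0, 0, 0], 0],
  ],
)

```text
t: 19.85
ee_pos: [571.8, 1.4, 19.3]
orientation: [-2.798, -1.384, 0.166]
ft_force: [-0.5, -0.3, -0.5]
width: 37.7
```

```bash
python3 -c "
from h import *
go([573.5,1.7,16])
cv2.imwrite('pics/scene9.png',get_image('scene')[:,:,::-1])
crop('pics/scene9.png','pics/s15.png',230,130,400,290,4)
"
```

```text
t 19.85 tcp [571.8   1.4  19.3] grasp [573.8   2.   38.2] phi 52.8 toolz [-0.102 -0.033 -0.994] w 37.7 q [-0.    0.68  1.77 -0.05  0.79 -0.88] F [-0.5 -0.3 -0.5]
need cm (tool axes) [0.16 0.13 0.31]
```

View pics/s15.png

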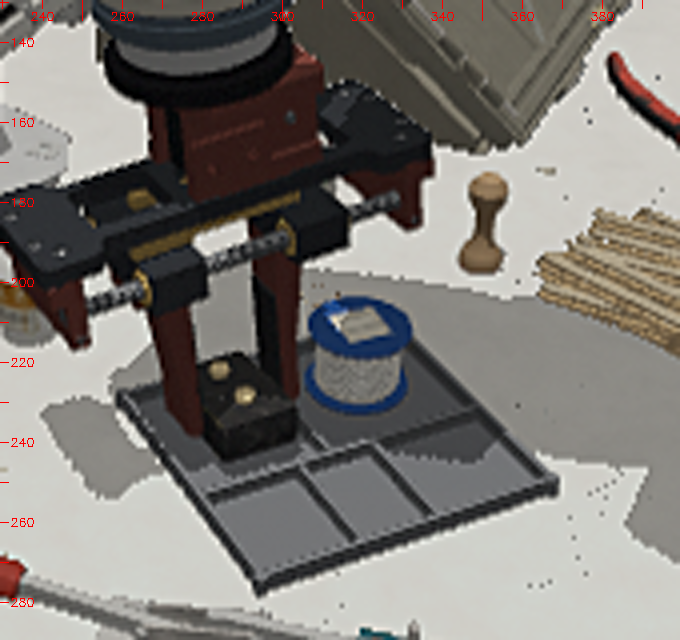

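>>> arm_command(
  increments=[
    [[0.1, 0.1, 0.3], 0],
    [[0, 0, 0.2], 0],
    [[0, 0, 0], 0],
  ],
)

```text
t: 20.2
ee_pos: [573.7, 1.5, 15.3]
orientation: [-2.799, -1.385, 0.164]
ft_force: [-1.0, 0.6, 1.0]
width: 38.0
```

>>> arm_command(
  increments=[
    [[0, 0, 0], 0],
    [[0, 0, 0], 0],
    [[0, 0, 0], 0],
    [[0, 0, 0], 0],
    [[0, 0, 0], 0],
  ],
  gripper=0.55,
)

```text
t: 20.7
ee_pos: [574.5, 1.5, 16.0]
orientation: [-2.8, -1.385, 0.161]
ft_force: [-0.7, -0.6, -0.1]
width: 48.0
```

```bash
python3 -c "
from h import *
go([573.5,1.7,16])
cv2.imwrite('pics/scene10.png',get_image('scene')[:,:,::-1])
crop('pics/scene10.png','pics/s16.png',230,130,400,290,4)
"
```

```text
t 20.7 tcp [574.5   1.5  16. ] grasp [576.4   2.1  34.9] phi 52.8 toolz [-0.098 -0.033 -0.995] w 48.0 q [-0.    0.69  1.77 -0.05  0.79 -0.88] F [-0.7 -0.6 -0.1]
need cm (tool axes) [-0.04 -0.09  0.01]
```

View pics/s16.png

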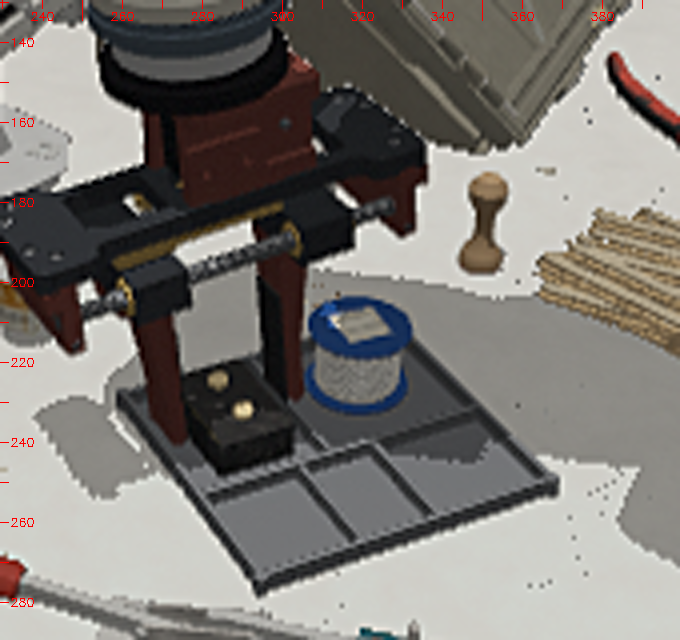

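>>> arm_command(
  increments=[
    [[0, 0, -0.5], 0],
    [[0, 0, -1.5], 0],
    [[0, 0, -4], 0],
    [[0, 0, -4], 0],
    [[0, 0, 0], 0],
  ],
)

```text
t: 21.25
ee_pos: [584.6, 5.0, 121.1]
orientation: [-2.799, -1.385, 0.163]
ft_force: [0.6, -0.2, 0.5]
width: 47.9
```

```bash
python3 -c "
from h import *
go([689,148,130])
cv2.imwrite('pics/scene11.png',get_image('scene')[:,:,::-1])
crop('pics/scene11.png','pics/s17.png',170,150,370,290,4)
"
```

```text
t 21.25 tcp [584.6   5.  121.1] grasp [586.5   5.7 140. ] phi 52.8 toolz [-0.1   -0.033 -0.994] w 47.9 q [ 0.01  0.54  1.72 -0.04  0.99 -0.89] F [ 0.6 -0.2  0.5]
need cm (tool axes) [17.56 -0.47 -2.4 ]
```

View pics/s17.png

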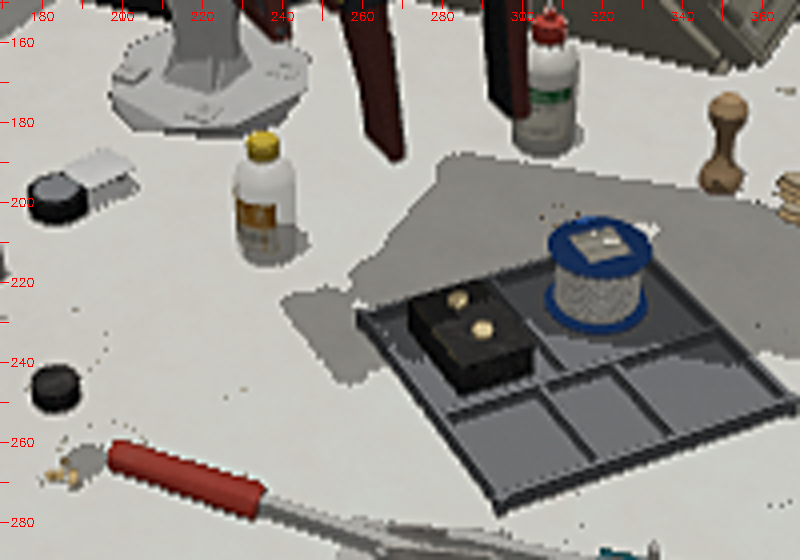

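```bash
python3 -c "
from h import *
print(proj('scene',[689,148,0]),proj('top',[689,148,0]),tri((185.5,268.5),(204,177)),tri((183.5,244),(202,170)))
print(onz('scene',(183.5,246),48),onz('scene',(182.8,243),54))"
```

```text
[186.79010822 268.63472431] [205.9307671  175.36276717] (array([685.24106195, 152.24758402,   4.62278741]), np.float64(4.777856570903697)) (array([687.59856288, 149.03562822,  54.78423673]), np.float64(1.273113736310941))
[690.69758101 146.9045456   48.        ] [691.39116892 146.84528358  54.        ]
```

>>> arm_command(
  increments=[
    [[1.5, 0, -0.2], 0],
    [[3, 0, -0.5], 0],
    [[3, 0, -0.5], 0],
    [[3, 0, -0.5], 0],
    [[3, 0, -0.5], 0],
    [[2, 0, -0.2], 0],
    [[0, 0, 0], 0],
  ],
)

```text
t: 22.0
ee_pos: [679.7, 137.5, 122.6]
orientation: [-2.794, -1.38, 0.181]
ft_force: [0.1, 0.1, 0.5]
width: 48.8
```

```bash
python3 -c "
from h import *
go([689,148,70])"
```

```text
t 22.0 tcp [679.7 137.5 122.6] grasp [681.8 138.1 141.4] phi 52.8 toolz [-0.113 -0.033 -0.993] w 48.8 q [ 0.19  0.68  1.43 -0.01  1.14 -0.72] F [0.1 0.1 0.5]
need cm (tool axes) [1.9  0.46 5.08]
```

```bash
python3 -c "
from h import *
cv2.imwrite('pics/top3.png',get_image('top')[:,:,::-1])
cv2.imwrite('pics/scene12.png',get_image('scene')[:,:,::-1])
crop('pics/top3.png','pics/t8.png',0,0,260,260,2.3)
crop('pics/scene12.png','pics/s18.png',0,40,260,290,2.4)
for z in(250,300,350,400): print(z,onz('top',(112,85),z),onz('top',(105,145),z))
for b in (130,150,170,190,210): print(b,*tri((118,b),(112,85)))
"
```

```text
250 [781.24947532 310.78514719 250.        ] [658.75956111 295.63490231 250.        ]
300 [756.82062303 284.80503247 300.        ] [643.65462521 270.80802227 300.        ]
350 [732.39177073 258.82491776 350.        ] [628.54968931 245.98114223 350.        ]
400 [707.96291844 232.84480304 400.        ] [613.4447534  221.15426219 400.        ]
130 [714.13217746 252.76981495 315.25110536] 70.32991399767336
150 [718.37944232 260.48533083 294.68596077] 81.13567645933077
170 [722.55912185 268.55767591 273.66175626] 92.31778412124305
190 [726.64250405 276.98899107 252.22849233] 103.88068657919693
210 [730.59727277 285.77806662 230.44837984] 115.82679834203095
```

View pics/t8.png

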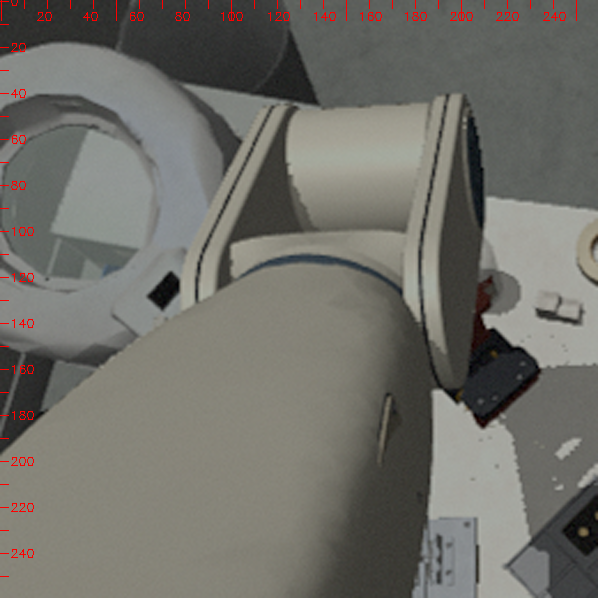

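View pics/s18.png

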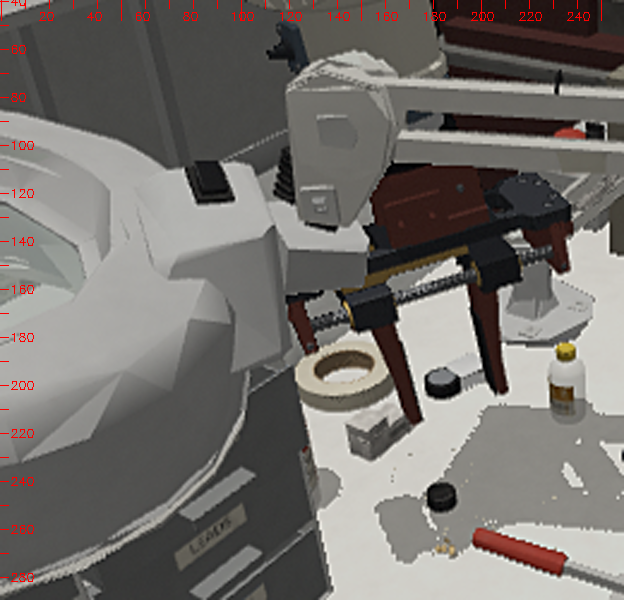

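```bash
python3 -c "
from h import *
D=[([.423,1.63,1.089],625,222.7),([.3,1.78,1.12],532.6,235.7),([.56,1.36,1.26],715.8,238.5),([.63,1.51,1.04],684.3,131.9),([.77,1.54,.87],686.8,21.8),([.55,1.9,.73],528.3,57.6),([.47,1.85,.86],543.5,118.8),([.71,1.48,1.02],693.4,85.3),([.57,1.77,.89],566.8,81.5),([.54,1.72,.99],584.6,121.1),([.68,1.43,1.14],693.5,122.6)]
A=[];b=[]
for q,r,z in D:
  a1=q[0];a2=a1+q[1];a3=a2+q[2];s,c=np.sin,np.cos
  A.append([1,0,s(a1),s(a2),c(a2),s(a3)]);b.append(r)
  A.append([0,1,c(a1),c(a2),-s(a2),c(a3)]);b.append(z)
x,res,rk,sv=np.linalg.lstsq(np.array(A),np.array(b),rcond=None);print(x,res,sv)
for z in (350,400,450,500,550): print(z,onz('top',(83,125),z),onz('top',(205,90),z),onz('top',(186,165),z))
"
```

```text
[ -1.01963367 313.13509363 563.77272714 486.00204751  80.28243312
 309.33935085] [87.27291092] [6.50665556 4.82235705 0.41418849 0.36654401 0.3111592  0.07469434]
350 [657.02828425 288.88718324 350.        ] [743.8681573  105.25729554 350.        ] [613.13361887 112.80677824 350.        ]
400 [639.36627289 260.20779627 400.        ] [718.40884734  93.06592283 400.        ] [599.41288242  99.93754214 400.        ]
450 [621.70426153 231.52840929 450.        ] [692.94953738  80.87455012 450.        ] [585.69214597  87.06830604 450.        ]
500 [604.04225016 202.84902231 500.        ] [667.49022742  68.68317741 500.        ] [571.97140951  74.19906994 500.        ]
550 [586.3802388  174.16963534 550.        ] [642.03091746  56.4918047  550.        ] [558.25067306  61.32983384 550.        ]
```

```bash
python3 -c "
from h import *
print(onz('scene',(137,288),0),onz('top',(182,154),0),onz('top',(196,97),0))
print(tri((127,188),(165,118)),tri((122,175),(165,117)))
R,p=st()
for s in(-89,89):
  for k in(-38,38):
    for h in(61+19,): 
      X=np.array([687,147.5,14])+R[:,0]*s+R[:,1]*k-R[:,2]*h; print(X.round(),proj('top',X).round(),proj('scene',X).round())
crop('pics/top0.png','pics/t9.png',90,30,260,200,4)
"
```

```text
[733.60449563 221.69581889   0.        ] [ 7.36772509e+02  2.18403859e+02 -1.13686838e-13] [898.73120613 210.86821748   0.        ]
(array([740.19954222, 209.26020984, 187.3670248 ]), np.float64(25.384567814433005)) (array([740.70452941, 206.78526347, 204.67755112]), np.float64(14.40178759201329))
t 22.1 tcp [677.9 135.3 122.4] grasp [680.1 135.9 141.3] phi 52.7 toolz [-0.115 -0.034 -0.993] w 48.4 q [ 0.19  0.68  1.44 -0.01  1.14 -0.72] F [-0.7 -0.1 -0.4]
[613. 103. 105.] [213. 199.] [238. 217.]
[673.  57.  99.] [238. 176.] [221. 195.]
[720. 244.  87.] [162. 147.] [125. 258.]
[780. 198.  82.] [187. 127.] [116. 231.]
```

View pics/t9.png

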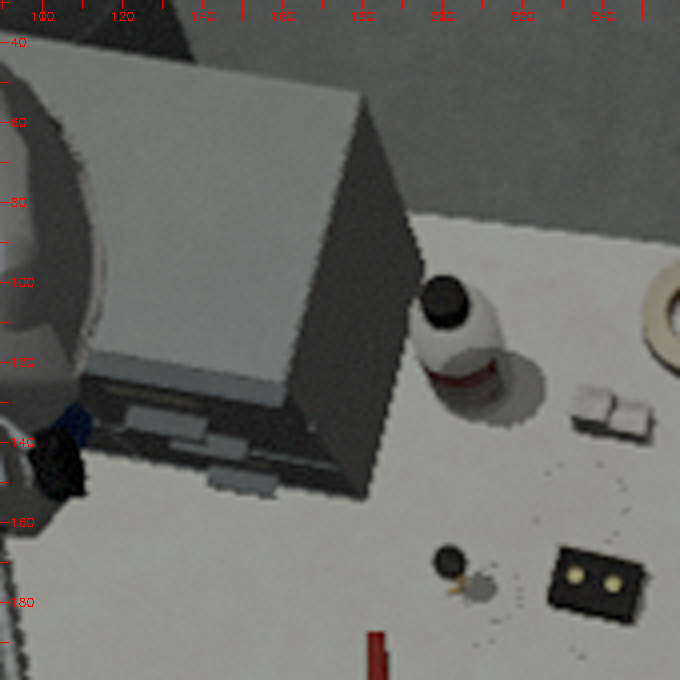

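>>> arm_command(
  increments=[
    [[0, 0, 0], 2],
    [[0, 0, 0], 4],
    [[0, 0, 0], 5],
    [[0, 0, 0], 5],
    [[0, 0, 0], 5],
    [[0, 0, 0], 5],
    [[0, 0, 0], 5],
    [[0, 0, 0], 5],
    [[0, 0, 0], 5],
    [[0, 0, 0], 5],
    [[0, 0, 0], 5],
    [[0, 0, 0], 5],
    [[0, 0, 0], 5],
    [[0, 0, 0], 4],
    [[0, 0, 0], 2],
    [[0, 0, 0], 0],
    [[0, 0, 0], 0],
  ],
)

```text
t: 23.8
ee_pos: [658.5, 115.1, 113.5]
orientation: [3.032, -0.488, -0.212]
ft_force: [-0.5, 0.4, 0.2]
width: 48.5
```

```bash
python3 -c "
from h import *
go([687,148,60])"
```

```text
t 23.8 tcp [658.5 115.1 113.5] grasp [661.3 115.9 132.2] phi -18.6 toolz [-0.145 -0.04  -0.989] w 48.5 q [ 0.16  0.68  1.48 -0.02  1.14  0.49] F [-0.5  0.4  0.2]
need cm (tool axes) [ 2.31 -4.44  4.74]
```

>>> arm_command(
  increments=[
    [[-0.5, 0, 0], 0],
    [[-1, 0, 0], 0],
    [[-1, 0, 0], 0],
    [[-1, 0, 0], 0],
    [[-1, 0, 0], 0],
    [[-1, 0, 0], 0],
    [[-1, 0, 0], 0],
    [[-1, 0, 0], 0],
    [[-0.5, 0, 0], 0],
    [[-0.2, 0, 0], 0],
  ],
)

```text
t: 24.8
ee_pos: [572.6, 143.1, 124.9]
orientation: [3.033, -0.484, -0.214]
ft_force: [-0.5, -0.6, -0.0]
width: 47.8
```

```bash
python3 -c "
from h import *
st()"
```

```text
t 24.8 tcp [572.6 143.1 124.9] grasp [575.4 143.8 143.7] phi -18.4 toolz [-0.146 -0.04  -0.988] w 47.8 q [ 0.23  0.56  1.66 -0.01  1.07  0.55] F [-0.5 -0.6 -0. ]
```

>>> arm_command(
  increments=[
    [[0.5, 0, -0.1], 0],
    [[1.2, 0, -0.2], 0],
    [[1.2, 0, -0.2], 0],
    [[1.2, 0, -0.2], 0],
    [[1.2, 0, -0.2], 0],
    [[1.2, 0, -0.2], 0],
    [[1.2, 0, -0.2], 0],
    [[1.2, 0, -0.2], 0],
    [[0.6, 0, -0.1], 0],
    [[0.2, 0, 0], 0],
  ],
)

```text
t: 25.8
ee_pos: [678.4, 108.2, 127.9]
orientation: [3.033, -0.489, -0.21]
ft_force: [0.7, 0.3, 0.2]
width: 48.3
```

```bash
python3 -c "
from h import *
go([687,148,60])"
```

```text
t 25.8 tcp [678.4 108.2 127.9] grasp [681.1 109.  146.6] phi -18.6 toolz [-0.144 -0.04  -0.989] w 48.3 q [ 0.15  0.68  1.42 -0.02  1.18  0.48] F [0.7 0.3 0.2]
need cm (tool axes) [ 0.39 -4.6   6.43]
```

>>> arm_command(
  increments=[
    [[-0.5, 0, 0], 0],
    [[-1.5, 0, 0], 0],
    [[-1.5, 0, 0], 0],
    [[-1.5, 0, 0], 0],
    [[-1.5, 0, 0], 0],
    [[-1, 0, 0], 0],
    [[-0.5, 0, 0], 0],
    [[-0.2, 0, 0], 0],
    [[2, 0, -0.3], 0],
    [[2.5, 0, -0.3], 0],
    [[2.5, 0, -0.3], 0],
    [[0, 0, 0], 0],
    [[0, 0, 0], 0],
  ],
)

```text
t: 27.1
ee_pos: [663.6, 113.4, 137.7]
orientation: [3.032, -0.487, -0.215]
ft_force: [0.2, -0.1, 0.1]
width: 48.4
```

```bash
python3 -c "
from h import *
go([687,148,60])"
```

```text
t 27.1 tcp [663.6 113.4 137.7] grasp [666.4 114.2 156.5] phi -18.6 toolz [-0.147 -0.04  -0.988] w 48.4 q [ 0.16  0.66  1.45 -0.02  1.19  0.49] F [ 0.2 -0.1  0.1]
need cm (tool axes) [ 2.1  -4.66  7.19]
```

>>> arm_command(
  increments=[
    [[0.3, -0.5, 0.3], 0],
    [[0.4, -0.9, 0.9], 0],
    [[0.4, -0.9, 0.9], 0],
    [[0.4, -0.9, 0.9], 0],
    [[0.3, -0.8, 0.9], 0],
    [[0.2, -0.4, 0.9], 0],
    [[0, 0, 0.8], 0],
    [[0, 0, 0.4], 0],
    [[0, 0, 0.2], 0],
  ],
)

```text
t: 28.0
ee_pos: [684.7, 151.2, 62.0]
orientation: [3.03, -0.483, -0.222]
ft_force: [0.3, -1.0, 1.7]
width: 48.3
```

```bash
python3 -c "
from h import *
go([686,147,14])
cv2.imwrite('pics/top4.png',get_image('top')[:,:,::-1])
cv2.imwrite('pics/scene13.png',get_image('scene')[:,:,::-1])
crop('pics/top4.png','pics/t10.png',20,0,250,240,2.4)
crop('pics/scene13.png','pics/s19.png',70,60,260,290,2.6)
a=cv2.imread('pics/t10.png');b=cv2.imread('pics/s19.png');h=max(a.shape[0],b.shape[0]);f=lambda i:cv2.copyMakeBorder(i,0,h-i.shape[0],0,0,0)
c=np.hstack([f(a),f(b)]);c=c[:,:];print(c.shape);cv2.imwrite('pics/c1.png',cv2.resize(c,None,fx=min(1,800/c.shape[1],600/c.shape[0]),fy=min(1,800/c.shape[1],600/c.shape[0])))
"
```

```text
t 28.0 tcp [684.7 151.2  62. ] grasp [687.6 152.   80.8] phi -18.4 toolz [-0.152 -0.041 -0.988] w 48.3 q [ 0.2   0.79  1.4  -0.01  1.11  0.53] F [ 0.3 -1.   1.7]
need cm (tool axes) [ 0.88 -0.05  4.74]
(598, 1046, 3)
```

View pics/t10.png

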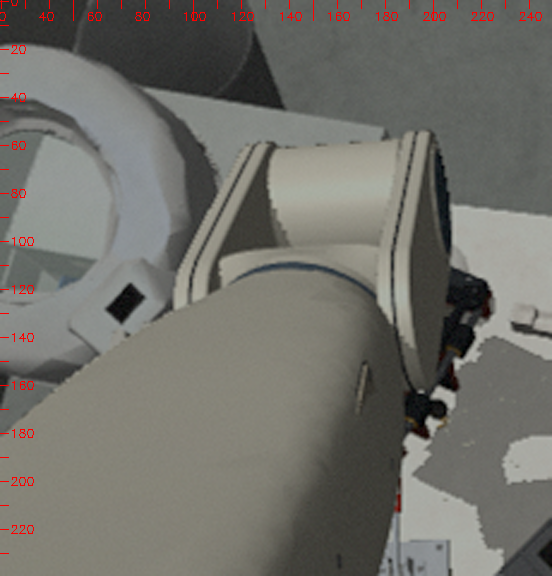

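View pics/s19.png

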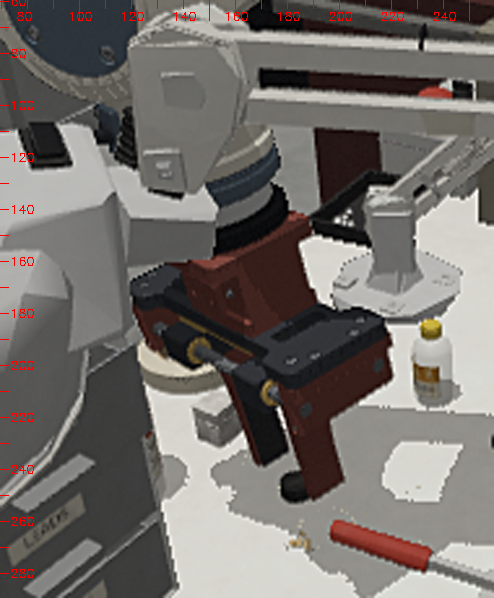

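>>> arm_command(
  increments=[
    [[0.3, 0, 0.4], 0],
    [[0.3, 0, 0.6], 0],
    [[0.3, 0, 0.6], 0],
    [[0, 0, 0.5], 0],
    [[0, 0, 0.3], 0],
  ],
)

```text
t: 28.6
ee_pos: [691.6, 146.3, 37.6]
orientation: [3.032, -0.485, -0.216]
ft_force: [-0.3, -0.2, -0.9]
width: 48.7
```

```bash
python3 -c "
from h import *
go([686,147,14])"
```

```text
t 28.6 tcp [691.6 146.3  37.6] grasp [694.4 147.1  56.4] phi -18.5 toolz [-0.148 -0.041 -0.988] w 48.7 q [ 0.2   0.82  1.39 -0.01  1.08  0.52] F [-0.3 -0.2 -0.9]
need cm (tool axes) [-0.25 -0.1   2.41]
```

>>> arm_command(
  increments=[
    [[-0.2, 0, 0.5], 0],
    [[0, 0, 0.7], 0],
    [[0, 0, 0.6], 0],
    [[0, 0, 0.4], 0],
    [[0, 0, 0.2], 0],
  ],
)

```text
t: 29.1
ee_pos: [685.0, 145.9, 11.4]
orientation: [3.031, -0.485, -0.218]
ft_force: [-0.3, -0.5, -0.4]
width: 48.4
```

```bash
python3 -c "
from h import *
go([686,147,14])
cv2.imwrite('pics/scene14.png',get_image('scene')[:,:,::-1])
crop('pics/scene14.png','pics/s20.png',130,180,250,290,6)
"
```

```text
t 29.1 tcp [685.  145.9  11.4] grasp [687.8 146.7  30.2] phi -18.5 toolz [-0.15  -0.041 -0.988] w 48.4 q [ 0.2   0.85  1.41 -0.01  1.04  0.52] F [-0.3 -0.5 -0.4]
need cm (tool axes) [ 0.03 -0.11 -0.27]
```

View pics/s20.png

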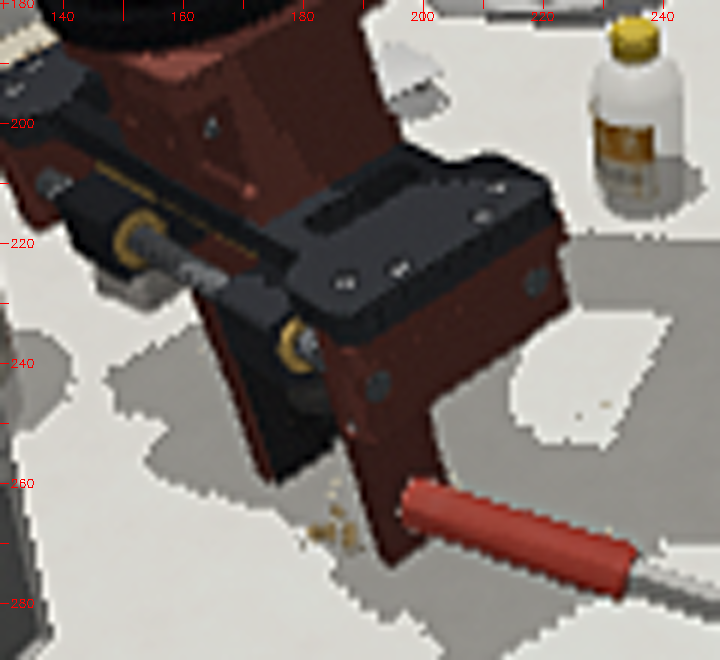

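>>> arm_command(
  increments=[
    [[0, -0.1, -0.3], 0],
    [[0, 0, 0], 0],
    [[0, 0, 0], 0],
    [[0, 0, 0], 0],
    [[0, 0, 0], 0],
    [[0, 0, 0], 0],
    [[0, 0, 0], 0],
    [[0, 0, 0], 0],
  ],
  gripper=0,
)

```text
t: 29.95
ee_pos: [686.5, 147.3, 15.4]
orientation: [3.032, -0.485, -0.216]
ft_force: [0.1, 0.1, 0.7]
width: 22.5
```

```bash
python3 -c "
from h import *
st()"
```

```text
t 29.95 tcp [686.5 147.3  15.4] grasp [689.3 148.1  34.2] phi -18.5 toolz [-0.148 -0.04  -0.988] w 22.5 q [ 0.2   0.84  1.41 -0.01  1.05  0.52] F [0.1 0.1 0.7]
```

>>> arm_command(
  increments=[
    [[-0.1, 0, -0.4], 0],
    [[-0.2, 0.1, -1], 0],
    [[-0.2, 0.1, -1.2], 0],
    [[-0.2, 0.1, -1.2], 0],
    [[-0.2, 0.1, -1.2], 0],
    [[-0.2, 0.1, -1], 0],
    [[-0.1, 0, -0.5], 0],
    [[0, 0, -0.2], 0],
  ],
)

```text
t: 30.75
ee_pos: [684.2, 149.4, 91.7]
orientation: [3.033, -0.485, -0.212]
ft_force: [-0.1, 0.6, 0.2]
width: 22.4
```

```bash
python3 -c "
from h import *
go([525,48,80])
cv2.imwrite('pics/scene15.png',get_image('scene')[:,:,::-1])
crop('pics/scene15.png','pics/s21.png',130,140,260,280,4.2)
"
```

```text
t 30.75 tcp [684.2 149.4  91.7] grasp [686.9 150.2 110.5] phi -18.5 toolz [-0.145 -0.04  -0.989] w 22.4 q [ 0.2   0.75  1.4  -0.01  1.15  0.52] F [-0.1  0.6  0.2]
need cm (tool axes) [-11.65  14.39   3.87]
```

View pics/s21.png

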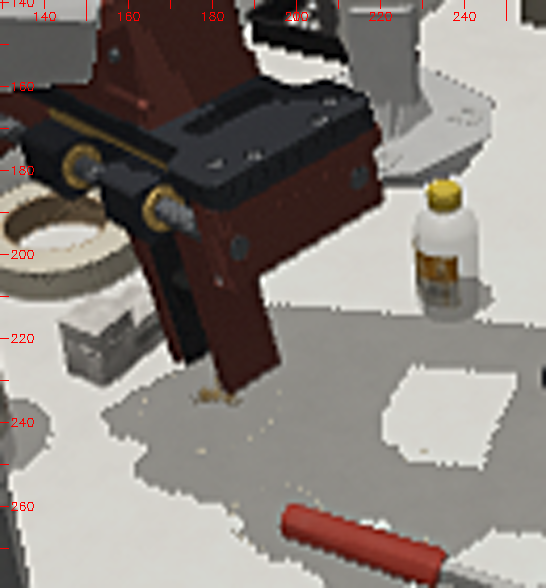

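>>> arm_command(
  increments=[
    [[-0.4, 0.5, 0], 0],
    [[-0.9, 1.1, 0], 0],
    [[-1, 1.2, 0], 0],
    [[-1, 1.2, 0], 0],
    [[-1, 1.2, 0], 0],
    [[-1, 1.2, 0], 0],
    [[-1, 1.2, 0], 0],
    [[-1, 1.2, 0], 0],
    [[-1, 1.2, 0], 0],
    [[-1, 1.2, 0], 0],
    [[-0.8, 1, 0], 0],
    [[-0.5, 0.6, 0], 0],
    [[-0.2, 0.3, 0], 0],
    [[0, 0, 0], 0],
  ],
)

```text
t: 32.2
ee_pos: [527.9, 52.6, 110.9]
orientation: [3.027, -0.484, -0.232]
ft_force: [-0.7, 0.2, 0.5]
width: 22.7
```

```bash
python3 -c "
from h import *
go([525,48,60])"
```

```text
t 32.2 tcp [527.9  52.6 110.9] grasp [531.   53.4 129.7] phi -18.5 toolz [-0.159 -0.042 -0.986] w 22.7 q [ 0.09  0.52  1.8  -0.03  0.99  0.43] F [-0.7  0.2  0.5]
need cm (tool axes) [0.57 0.07 5.09]
```

>>> arm_command(
  increments=[
    [[0.1, 0, 0.5], 0],
    [[0.1, 0, 1], 0],
    [[0.2, -0.1, 1.2], 0],
    [[0.2, -0.1, 1.2], 0],
    [[0.2, -0.1, 1.2], 0],
    [[0.2, -0.1, 1.2], 0],
    [[0.2, -0.1, 0.8], 0],
    [[0, 0, 0.4], 0],
    [[0, 0, 0], 0],
  ],
)

```text
t: 33.1
ee_pos: [529.4, 51.0, 25.7]
orientation: [3.027, -0.483, -0.235]
ft_force: [-0.2, -0.4, 0.2]
width: 22.5
```

```bash
python3 -c "
from h import *
go([526,49,21])"
```

```text
t 33.1 tcp [529.4  51.   25.7] grasp [532.5  51.8  44.4] phi -18.5 toolz [-0.161 -0.042 -0.986] w 22.5 q [ 0.09  0.65  1.82 -0.04  0.83  0.43] F [-0.2 -0.4  0.2]
need cm (tool axes) [-0.19  0.25  0.52]
```

>>> arm_command(
  increments=[
    [[-0.2, 0.2, 0.2], 0],
    [[0, 0, 0.2], 0],
    [[0, 0, 0], 0],
  ],
)

```text
t: 33.4
ee_pos: [526.6, 49.5, 22.7]
orientation: [3.028, -0.483, -0.233]
ft_force: [0.3, -0.3, -0.3]
width: 22.6
```

```bash
python3 -c "
from h import *
go([526,49,21])
cv2.imwrite('pics/scene16.png',get_image('scene')[:,:,::-1])
crop('pics/scene16.png','pics/s22.png',230,150,400,290,4.2)
"
```

```text
t 33.4 tcp [526.6  49.5  22.7] grasp [529.7  50.3  41.4] phi -18.5 toolz [-0.16  -0.042 -0.986] w 22.6 q [ 0.09  0.66  1.83 -0.04  0.82  0.43] F [ 0.3 -0.3 -0.3]
need cm (tool axes) [-0.02  0.05  0.18]
```

View pics/s22.png

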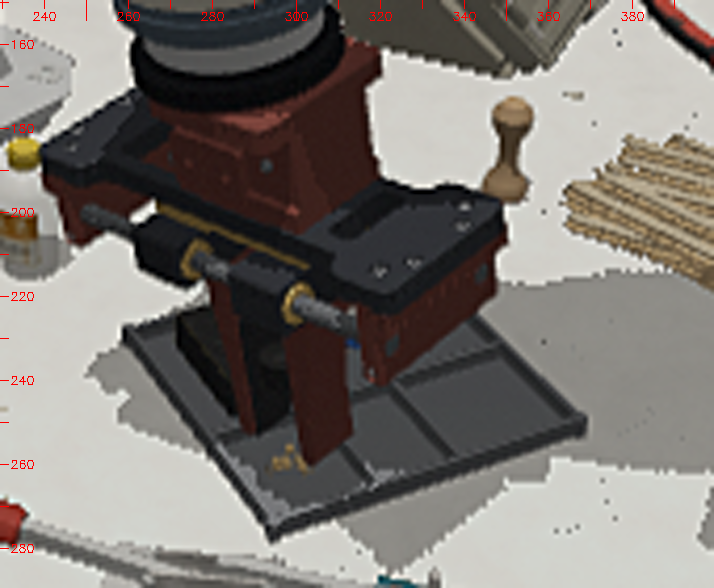

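>>> arm_command(
  increments=[
    [[0, 0, 0.2], 0],
    [[0, 0, 0.1], 0],
    [[0, 0, 0], 0],
  ],
)

```text
t: 33.75
ee_pos: [526.9, 49.4, 20.4]
orientation: [3.028, -0.483, -0.23]
ft_force: [0.4, 0.3, 0.4]
width: 22.6
```

>>> arm_command(
  increments=[
    [[0, 0, 0], 0],
    [[0, 0, 0], 0],
    [[0, 0, 0], 0],
    [[0, 0, 0], 0],
    [[0, 0, 0], 0],
  ],
  gripper=0.5,
)

```text
t: 34.25
ee_pos: [527.1, 49.5, 20.6]
orientation: [3.028, -0.483, -0.23]
ft_force: [-0.1, 0.7, 0.1]
width: 43.9
```

>>> arm_command(
  increments=[
    [[0, 0, -0.4], 0],
    [[-0.1, 0, -1], 0],
    [[-0.2, 0.1, -1.5], 0],
    [[-0.2, 0.1, -1.5], 0],
    [[-0.2, 0.1, -1.5], 0],
    [[-0.2, 0.1, -1.5], 0],
    [[-0.2, 0.1, -1.5], 0],
    [[-0.1, 0, -1], 0],
    [[0, 0, -0.4], 0],
  ],
)

```text
t: 35.15
ee_pos: [531.7, 53.3, 136.1]
orientation: [3.03, -0.483, -0.223]
ft_force: [-0.2, 0.2, -0.3]
width: 43.8
```

```bash
python3 -c "
from h import *
go([614,-179,140])
cv2.imwrite('pics/scene17.png',get_image('scene')[:,:,::-1])
crop('pics/scene17.png','pics/s23.png',230,130,400,290,4.2)
"
```

```text
t 35.15 tcp [531.7  53.3 136.1] grasp [534.6  54.1 154.9] phi -18.4 toolz [-0.153 -0.041 -0.987] w 43.8 q [ 0.09  0.48  1.79 -0.03  1.03  0.43] F [-0.2  0.2 -0.3]
need cm (tool axes) [14.97 19.57 -0.68]
```

View pics/s23.png

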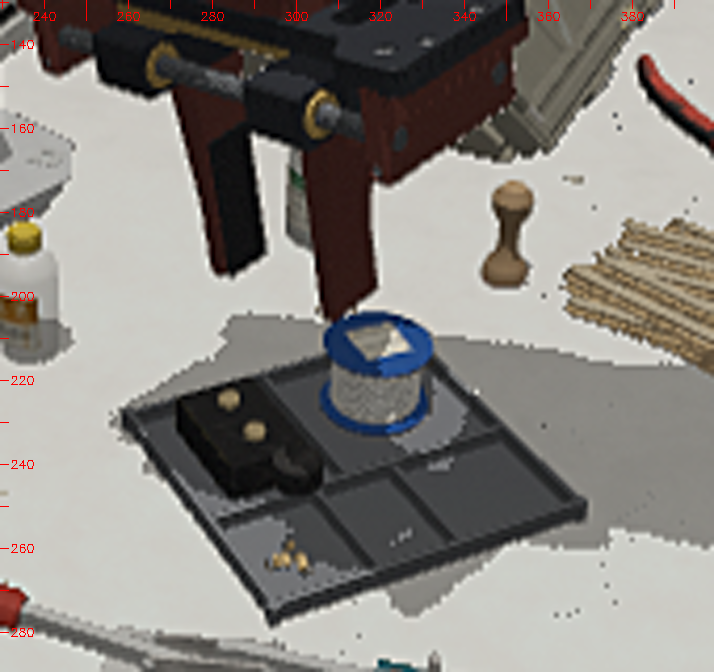

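>>> arm_command(
  increments=[
    [[0, 0, -1], -2],
    [[0, 0, -1], -5],
    [[0, 0, -1], -6],
    [[0, 0, -1], -6],
    [[0, 0, 0], -6],
    [[0, 0, 0], -6],
    [[0, 0, 0], -6],
    [[0, 0, 0], -6],
    [[0, 0, 0], -6],
    [[0, 0, 0], -4],
    [[0, 0, 0], -2],
    [[0, 0, 0], 0],
  ],
  gripper=0.9,
)

```text
t: 36.4
ee_pos: [534.4, 54.7, 172.7]
orientation: [-2.935, -1.045, 0.263]
ft_force: [-0.6, 0.1, 0.0]
width: 78.8
```

```bash
python3 -c "
from h import *
go([614,-179,150])"
```

```text
t 36.4 tcp [534.4  54.7 172.7] grasp [537.4  55.5 191.4] phi 39.5 toolz [-0.163 -0.042 -0.986] w 78.8 q [ 0.1   0.44  1.75 -0.03  1.12 -0.57] F [-0.6  0.1  0. ]
need cm (tool axes) [-8.28 23.29  1.93]
```

```bash
python3 -c "
from h import *
np.set_printoptions(precision=0,suppress=True)
def plane(n,a,b):
    K,R,t=cam(n);Ki=np.linalg.inv(K);d=[R.T@Ki@np.array([*u,1.]) for u in(a,b)];return np.cross(*d),-R.T@t
for l in (((215,136),(350,26)),((232,134),(352,42)),((245,128),(345,48))):
  N,c=plane('scene',*l)
  for uv in((330,140),(360,160),(385,178),(403,192),(425,212),(445,228)):
    K,R,t=cam('top');d=R.T@np.linalg.inv(K)@np.array([*uv,1.]);o=-R.T@t
    s=N@(c-o)/(N@d);print(uv,o+s*d)
"
```

```text
(330, 140) [ 777. -137.  120.]
(360, 160) [ 719. -195.  177.]
(385, 178) [ 674. -235.  221.]
(403, 192) [ 642. -259.  251.]
(425, 212) [ 602. -284.  290.]
(445, 228) [ 574. -305.  317.]
(330, 140) [ 793. -143.   79.]
(360, 160) [ 734. -204.  134.]
(385, 178) [ 688. -248.  176.]
(403, 192) [ 655. -275.  206.]
(425, 212) [ 612. -302.  245.]
(445, 228) [ 583. -326.  272.]
(330, 140) [ 800. -145.   62.]
(360, 160) [ 738. -207.  122.]
(385, 178) [ 690. -250.  168.]
(403, 192) [ 656. -277.  201.]
(425, 212) [ 613. -303.  243.]
(445, 228) [ 583. -326.  272.]
```

```bash
python3 -c "
from h import *
c=np.array([733,164,368.])
for w in(-90,-75,-60,0,60,75,90): print(w,proj('top',c+w*np.array([.2,-.98,0])))
"
```

```text
-90 [109.09289376  89.65776941]
-75 [118.55464759  89.07463564]
-60 [128.00996604  88.49189849]
0 [165.76701732  86.16490798]
60 [203.42162617  83.84423105]
75 [212.81932059  83.26504531]
90 [222.21064488  82.68625216]
```

>>> arm_command(
  increments=[
    [[-0.2, 0.6, 0], 0],
    [[-0.5, 1.3, 0], 0],
    [[-0.6, 1.6, 0], 0],
    [[-0.6, 1.6, 0], 0],
    [[-0.6, 1.6, 0], 0],
    [[-0.6, 1.6, 0], 0],
    [[-0.6, 1.6, 0], 0],
    [[-0.6, 1.6, 0], 0],
    [[-0.6, 1.6, 0], 0],
    [[-0.6, 1.6, 0], 0],
    [[-0.6, 1.6, 0], 0],
    [[-0.6, 1.6, 0], 0],
    [[-0.6, 1.6, 0], 0],
    [[-0.4, 1.2, 0], 0],
    [[-0.2, 0.6, 0], 0],
    [[0, 0.2, 0], 0],
  ],
)

```text
t: 38.0
ee_pos: [614.3, -184.4, 168.5]
orientation: [-2.938, -1.037, 0.265]
ft_force: [-0.1, -0.0, -0.4]
width: 78.9
```

>>> arm_command(
  increments=[
    [[0, 0, 0], -2],
    [[0, 0, 0], -5],
    [[0, 0, 0], -5],
    [[0, 0, 0], -4],
    [[0, 0, 0], -2],
    [[0, 0, 0], 0],
  ],
)

```text
t: 38.6
ee_pos: [614.0, -181.6, 168.2]
orientation: [-2.703, -1.491, 0.256]
ft_force: [-0.6, 0.3, 0.6]
width: 79.2
```

```bash
python3 -c "
from h import *
go([614,-179,120])
cv2.imwrite('pics/scene18.png',get_image('scene')[:,:,::-1])
crop('pics/scene18.png','pics/s24.png',230,80,400,240,4.2)
"
```

```text
t 38.6 tcp [ 614.  -181.6  168.2] grasp [ 617.2 -180.8  186.9] phi 58.2 toolz [-0.166 -0.041 -0.985] w 79.2 q [-0.27  0.58  1.52 -0.09  1.19 -1.23] F [-0.6  0.3  0.6]
need cm (tool axes) [0.81 0.42 4.74]
```

View pics/s24.png

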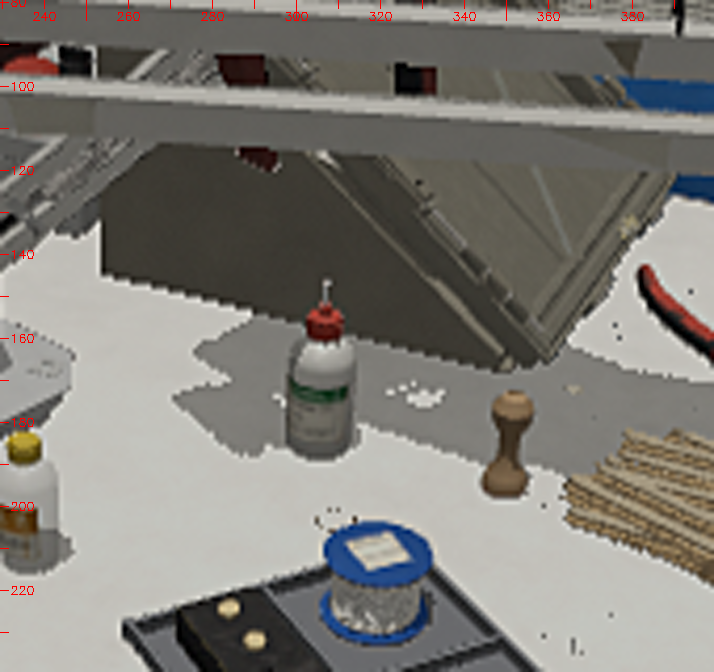

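>>> arm_command(
  increments=[
    [[0.1, 0, 0.5], 0],
    [[0.1, 0.1, 1], 0],
    [[0.2, 0.1, 1.3], 0],
    [[0.2, 0.1, 1.3], 0],
    [[0.2, 0.2, 1.3], 0],
    [[0.2, 0.2, 1], 0],
    [[0.1, 0, 0.5], 0],
    [[0, 0, 0.2], 0],
  ],
)

```text
t: 39.45
ee_pos: [612.7, -177.8, 87.7]
orientation: [-2.703, -1.486, 0.26]
ft_force: [-0.9, -0.5, 0.6]
width: 79.1
```

```bash
python3 -c "
from h import *
go([611,-179.3,31])
cv2.imwrite('pics/scene19.png',get_image('scene')[:,:,::-1])
crop('pics/scene19.png','pics/s25.png',230,80,400,240,4.2)
cv2.imwrite('pics/top5.png',get_image('top')[:,:,::-1])
"
```

```text
t 39.45 tcp [ 612.7 -177.8   87.7] grasp [ 615.9 -177.   106.4] phi 58.0 toolz [-0.169 -0.04  -0.985] w 79.1 q [-0.26  0.67  1.56 -0.09  1.06 -1.21] F [-0.9 -0.5  0.6]
need cm (tool axes) [0.49 0.63 5.62]
```

View pics/s25.png

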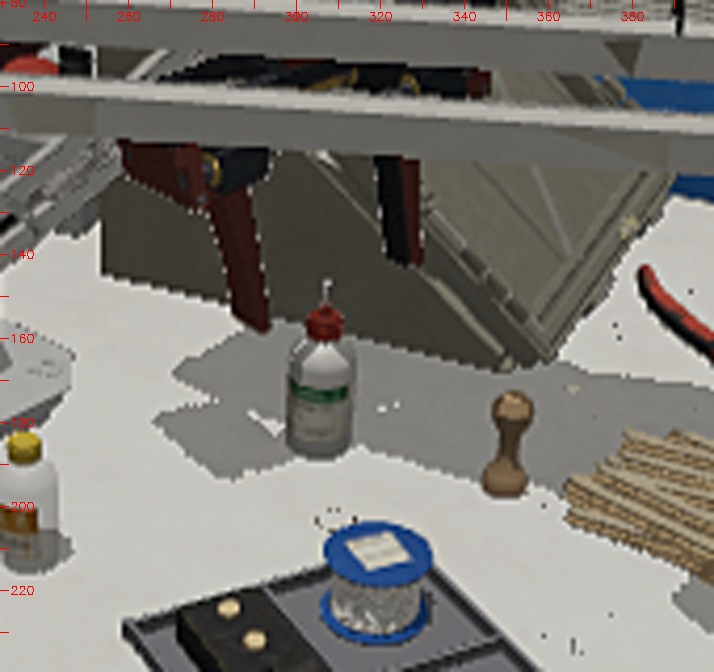

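View pics/top5.png

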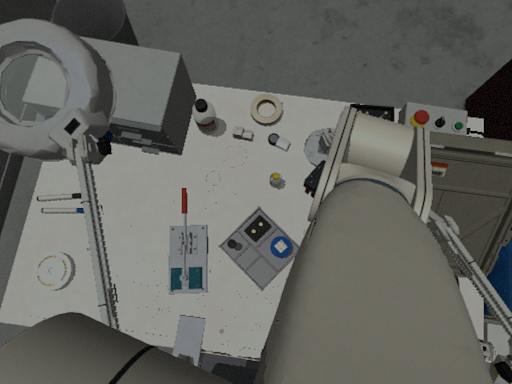

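>>> arm_command(
  increments=[
    [[0, 0, 0.4], 0],
    [[0.1, 0.1, 0.8], 0],
    [[0.1, 0.1, 0.8], 0],
    [[0.1, 0.1, 0.7], 0],
    [[0, 0, 0.4], 0],
    [[0, 0, 0.1], 0],
  ],
)

```text
t: 40.15
ee_pos: [612.7, -178.8, 55.0]
orientation: [-2.706, -1.487, 0.256]
ft_force: [0.2, 0.3, -0.4]
width: 79.1
```

```bash
python3 -c "
from h import *
go([611,-179.3,31])"
```

```text
t 40.15 tcp [ 612.7 -178.8   55. ] grasp [ 615.8 -178.    73.7] phi 58.0 toolz [-0.165 -0.041 -0.985] w 79.1 q [-0.26  0.72  1.57 -0.1   1.01 -1.21] F [ 0.2  0.3 -0.4]
need cm (tool axes) [0.16 0.17 2.39]
```

>>> arm_command(
  increments=[
    [[0, 0, 0.4], 0],
    [[0.1, 0.1, 0.7], 0],
    [[0.1, 0.1, 0.6], 0],
    [[0, 0, 0.3], 0],
    [[0, 0, 0.1], 0],
    [[0, 0, 0], 0],
  ],
)

```text
t: 40.75
ee_pos: [611.8, -179.1, 31.6]
orientation: [-2.706, -1.487, 0.256]
ft_force: [0.1, 0.4, -0.7]
width: 78.9
```

```bash
python3 -c "
from h import *
go([611,-179.3,31])
cv2.imwrite('pics/scene20.png',get_image('scene')[:,:,::-1])
crop('pics/scene20.png','pics/s26.png',230,80,400,240,4.2)
"
```

```text
t 40.75 tcp [ 611.8 -179.1   31.6] grasp [ 614.9 -178.3   50.3] phi 58.0 toolz [-0.165 -0.041 -0.985] w 78.9 q [-0.26  0.75  1.58 -0.1   0.97 -1.2 ] F [ 0.1  0.4 -0.7]
need cm (tool axes) [-0.05 -0.05  0.08]
```

View pics/s26.png

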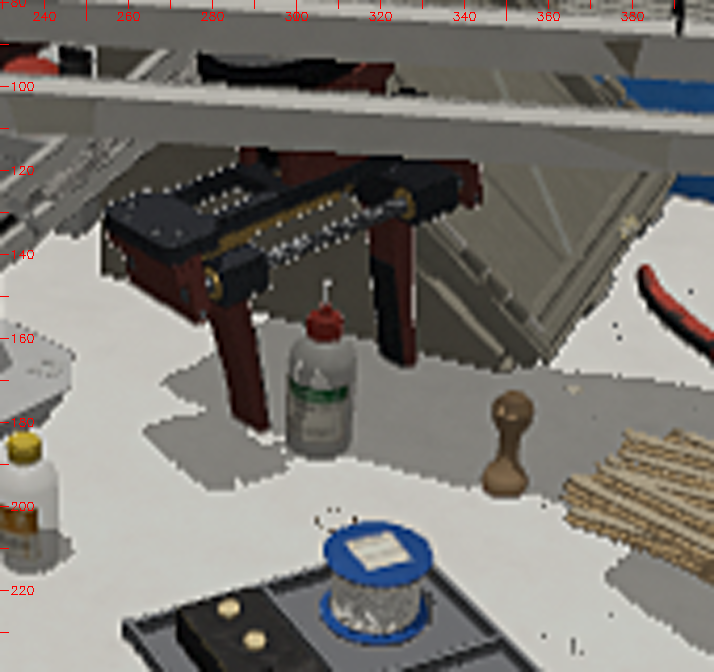

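>>> arm_command(
  increments=[
    [[0, 0, 0], 0],
    [[0, 0, 0], 0],
    [[0, 0, 0], 0],
    [[0, 0, 0], 0],
    [[0, 0, 0], 0],
    [[0, 0, 0], 0],
    [[0, 0, 0], 0],
    [[0, 0, 0], 0],
    [[0, 0, 0], 0],
    [[0, 0, 0], 0],
  ],
  gripper=0,
)

```text
t: 41.8
ee_pos: [613.5, -178.4, 33.6]
orientation: [-2.708, -1.487, 0.251]
ft_force: [-0.6, 1.0, 1.6]
width: 34.4
```

>>> arm_command(
  increments=[
    [[0, 0, -0.3], 0],
    [[-0.1, -0.1, -0.8], 0],
    [[-0.1, -0.1, -1], 0],
    [[-0.1, -0.1, -1], 0],
    [[-0.1, -0.1, -0.6], 0],
    [[0, 0, -0.2], 0],
  ],
)

```text
t: 42.4
ee_pos: [613.5, -178.8, 75.8]
orientation: [-2.707, -1.487, 0.254]
ft_force: [0.3, 0.3, -0.3]
width: 33.0
```

```bash
python3 -c "
from h import *
go([472.2,-24,80])
cv2.imwrite('pics/scene21.png',get_image('scene')[:,:,::-1])
crop('pics/scene21.png','pics/s27.png',230,80,400,240,4.2)
"
```

```text
t 42.4 tcp [ 613.5 -178.8   75.8] grasp [ 616.6 -178.    94.6] phi 58.0 toolz [-0.163 -0.042 -0.986] w 33.0 q [-0.26  0.69  1.57 -0.1   1.04 -1.21] F [ 0.3  0.3 -0.3]
need cm (tool axes) [  5.54 -20.18   1.25]
```

View pics/s27.png

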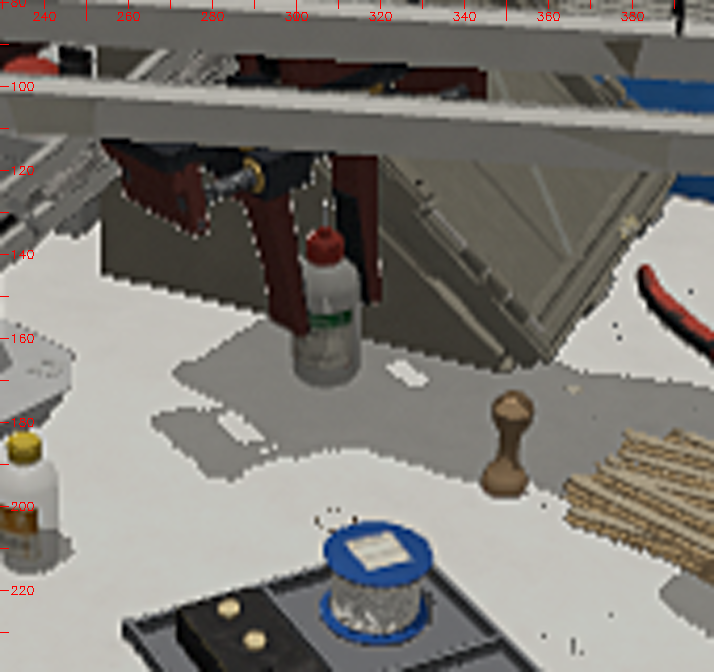

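>>> arm_command(
  increments=[
    [[-0.1, -0.1, -0.6], 0],
    [[-0.1, -0.1, -1.1], 0],
    [[-0.1, -0.2, -1.1], 0],
    [[0.2, -0.8, -1], 0],
    [[0.4, -1.5, -0.5], 0],
    [[0.4, -1.5, 0], 0],
    [[0.4, -1.5, 0], 0],
    [[0.4, -1.5, 0], 0],
    [[0.4, -1.5, 0], 0],
    [[0.4, -1.5, 0], 0],
    [[0.4, -1.5, 0], 0],
    [[0.4, -1.5, 0], 0],
    [[0.4, -1.5, 0], 0],
    [[0.4, -1.5, 0], 0],
    [[0.3, -1.2, 0], 0],
    [[0.2, -0.7, 0], 0],
    [[0.1, -0.3, 0], 0],
    [[0, 0, 0], 0],
  ],
)

```text
t: 44.25
ee_pos: [474.3, -24.8, 139.5]
orientation: [-2.702, -1.491, 0.258]
ft_force: [0.1, -0.1, -1.3]
width: 33.0
```

```bash
python3 -c "
from h import *
go([474,-20.6,60])"
```

```text
t 44.25 tcp [474.3 -24.8 139.5] grasp [477.4 -24.  158.2] phi 58.2 toolz [-0.167 -0.041 -0.985] w 33.0 q [-0.05  0.4   1.91 -0.06  0.99 -1.02] F [ 0.1 -0.1 -1.3]
need cm (tool axes) [1.32 0.7  7.82]
```

>>> arm_command(
  increments=[
    [[0.1, 0, 0.5], 0],
    [[0.2, 0.1, 1], 0],
    [[0.2, 0.1, 1.2], 0],
    [[0.2, 0.1, 1.2], 0],
    [[0.2, 0.1, 1.2], 0],
    [[0.2, 0.1, 1.2], 0],
    [[0.2, 0.1, 0.8], 0],
    [[0, 0, 0.4], 0],
    [[0, 0, 0.1], 0],
  ],
)

```text
t: 45.15
ee_pos: [473.9, -21.0, 53.4]
orientation: [-2.702, -1.488, 0.261]
ft_force: [0.4, -0.3, -1.4]
width: 32.9
```

```bash
python3 -c "
from h import *
go([474,-20.6,38])
cv2.imwrite('pics/scene22.png',get_image('scene')[:,:,::-1])
crop('pics/scene22.png','pics/s28.png',230,130,400,290,4.2)
"
```

```text
t 45.15 tcp [473.9 -21.   53.4] grasp [477.1 -20.2  72.1] phi 58.1 toolz [-0.169 -0.041 -0.985] w 32.9 q [-0.04  0.55  1.94 -0.07  0.82 -1.  ] F [ 0.4 -0.3 -1.4]
need cm (tool axes) [0.23 0.18 1.51]
```

View pics/s28.png

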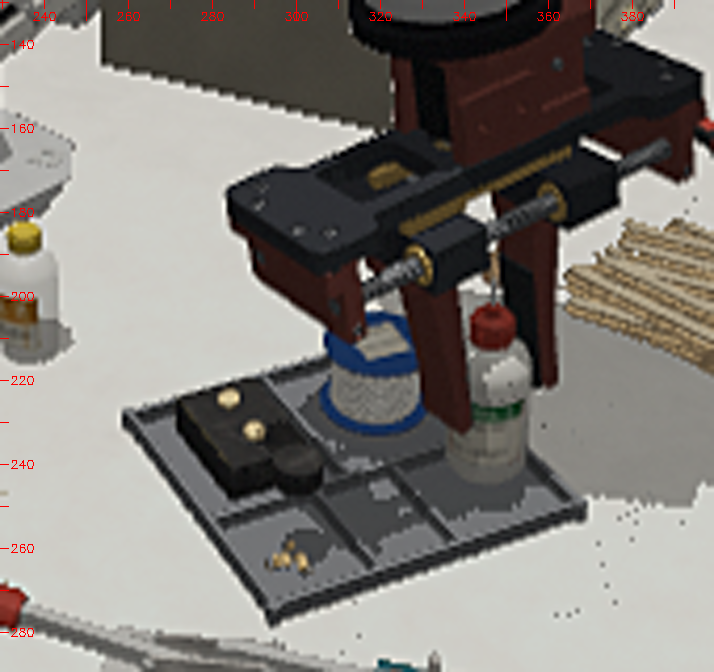

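>>> arm_command(
  increments=[
    [[0.1, 0, 0.4], 0],
    [[0.1, 0.1, 0.5], 0],
    [[0, 0.1, 0.3], 0],
    [[0, 0, 0.1], 0],
    [[0, 0, 0], 0],
  ],
)

```text
t: 45.7
ee_pos: [475.8, -21.0, 40.4]
orientation: [-2.704, -1.489, 0.256]
ft_force: [-0.3, 0.3, -0.2]
width: 33.1
```

```bash
python3 -c "
from h import *
go([474,-20.6,38])
print(proj('scene',[472.2,-24,2.5]))
cv2.imwrite('pics/scene23.png',get_image('scene')[:,:,::-1])
crop('pics/scene23.png','pics/s29.png',290,180,400,290,6)
"
```

```text
t 45.7 tcp [475.8 -21.   40.4] grasp [478.9 -20.2  59.1] phi 58.1 toolz [-0.165 -0.041 -0.985] w 33.1 q [-0.04  0.58  1.94 -0.07  0.79 -0.99] F [-0.3  0.3 -0.2]
need cm (tool axes) [-0.03 -0.14  0.26]
[344.88504311 246.98189187]
```

View pics/s29.png

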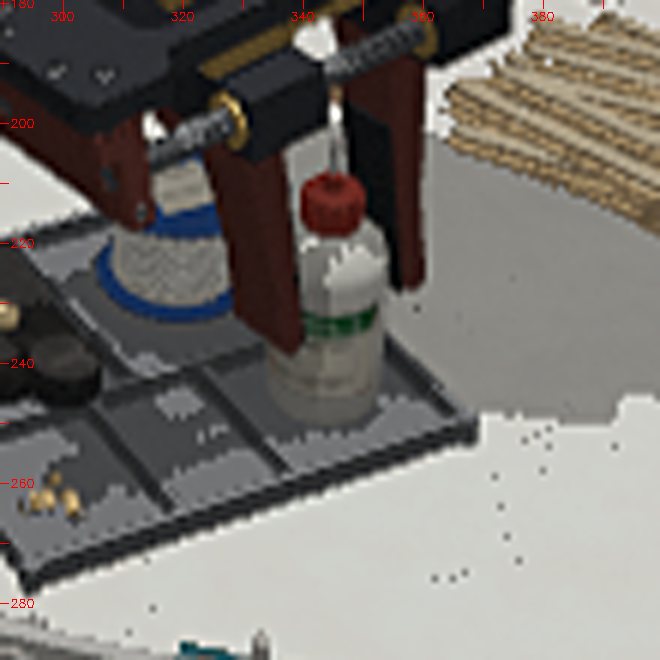

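>>> arm_command(
  increments=[
    [[0, -0.1, 0.2], 0],
    [[0, 0, 0.2], 0],
    [[0, 0, 0], 0],
  ],
)

```text
t: 46.05
ee_pos: [474.9, -20.5, 37.0]
orientation: [-2.705, -1.489, 0.254]
ft_force: [0.1, 0.7, 1.2]
width: 33.1
```

>>> arm_command(
  increments=[
    [[0, 0, 0], 0],
    [[0, 0, 0], 0],
    [[0, 0, 0], 0],
    [[0, 0, 0], 0],
    [[0, 0, 0], 0],
  ],
  gripper=0.65,
)

```text
t: 46.55
ee_pos: [474.8, -20.6, 37.1]
orientation: [-2.705, -1.49, 0.254]
ft_force: [0.3, -0.7, 0.4]
width: 56.9
```

```bash
python3 -c "
from h import *
st()
cv2.imwrite('pics/scene24.png',get_image('scene')[:,:,::-1])
crop('pics/scene24.png','pics/s30.png',290,180,400,290,6)
"
```

```text
t 46.55 tcp [474.8 -20.6  37.1] grasp [477.9 -19.8  55.8] phi 58.1 toolz [-0.164 -0.041 -0.986] w 56.9 q [-0.04  0.58  1.95 -0.07  0.78 -0.99] F [ 0.3 -0.7  0.4]
```

View pics/s30.png

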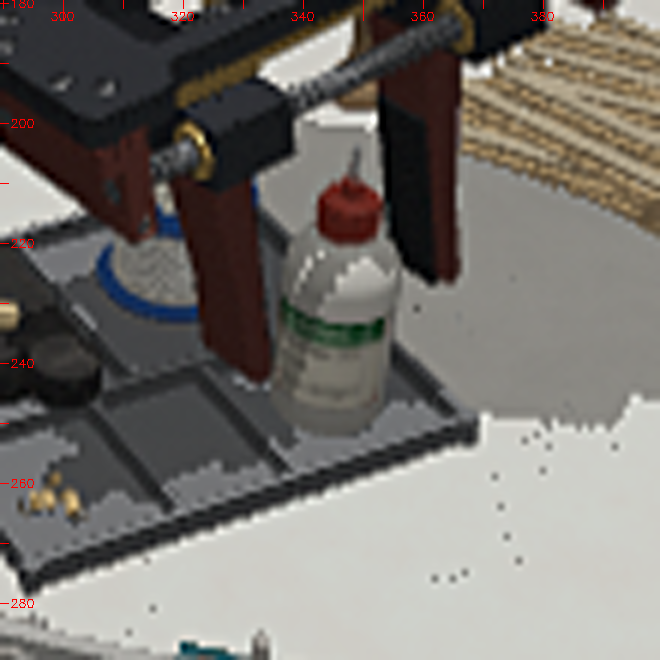

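>>> arm_command(
  increments=[
    [[0, 0, 0], 0],
    [[0, 0, 0], 0],
    [[0, 0, 0], 0],
  ],
)

```text
t: 46.9
ee_pos: [474.7, -20.6, 37.0]
orientation: [-2.705, -1.49, 0.254]
ft_force: [-0.2, -0.5, 0.3]
width: 57.0
```

```bash
python3 -c "
from h import *
st()
cv2.imwrite('pics/scene25.png',get_image('scene')[:,:,::-1])
crop('pics/scene25.png','pics/s31.png',290,180,400,290,6)
"
```

```text
t 46.9 tcp [474.7 -20.6  37. ] grasp [477.8 -19.8  55.7] phi 58.1 toolz [-0.164 -0.041 -0.986] w 57.0 q [-0.04  0.58  1.95 -0.07  0.78 -0.99] F [-0.2 -0.5  0.3]
```

View pics/s31.png

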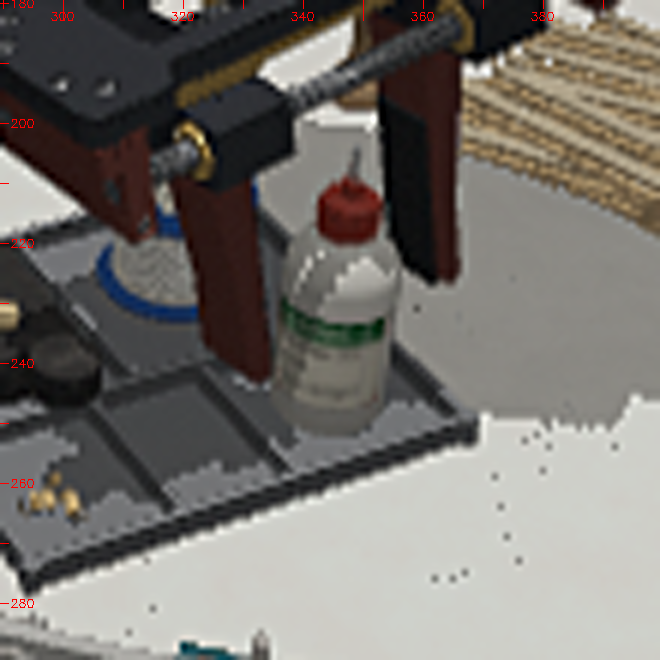

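```bash
python3 -c "
from h import *
for z in(2.5,69.5,95.5): print(proj('scene',[473,-23,z]))
"
```

```text
[344.2603826  247.17429776]
[348.14107568 216.60793967]
[349.75100911 203.92726618]
```

>>> arm_command(
  increments=[
    [[0, 0, -0.4], 0],
    [[-0.1, -0.1, -1], 0],
    [[-0.2, -0.2, -1.5], 0],
    [[-0.2, -0.2, -1.5], 0],
    [[-0.2, -0.2, -1.5], 0],
    [[-0.2, -0.2, -1.5], 0],
    [[-0.2, -0.2, -1.5], 0],
    [[-0.2, -0.2, -1.5], 0],
    [[-0.2, -0.2, -1.5], 0],
    [[-0.2, -0.2, -1.5], 0],
    [[-0.2, -0.2, -1.5], 0],
    [[-0.2, -0.2, -1.5], 0],
    [[-0.1, -0.1, -1], 0],
    [[0, 0, -0.4], 0],
    [[0, 0, 0], 0],
  ],
)

```text
t: 48.45
ee_pos: [473.8, -19.6, 234.8]
orientation: [-2.708, -1.492, 0.246]
ft_force: [-0.1, 0.2, -1.0]
width: 57.2
```

```bash
python3 -c "
from h import *
st()
cv2.imwrite('pics/scene26.png',get_image('scene')[:,:,::-1])
cv2.imwrite('pics/top6.png',get_image('top')[:,:,::-1])
crop('pics/scene26.png','pics/s32.png',130,130,380,290,3.1)
"
```

```text
t 48.45 tcp [473.8 -19.6 234.8] grasp [476.8 -18.9 253.5] phi 58.1 toolz [-0.158 -0.041 -0.987] w 57.2 q [-0.04  0.26  1.85 -0.05  1.19 -1.02] F [-0.1  0.2 -1. ]
```

View pics/s32.png

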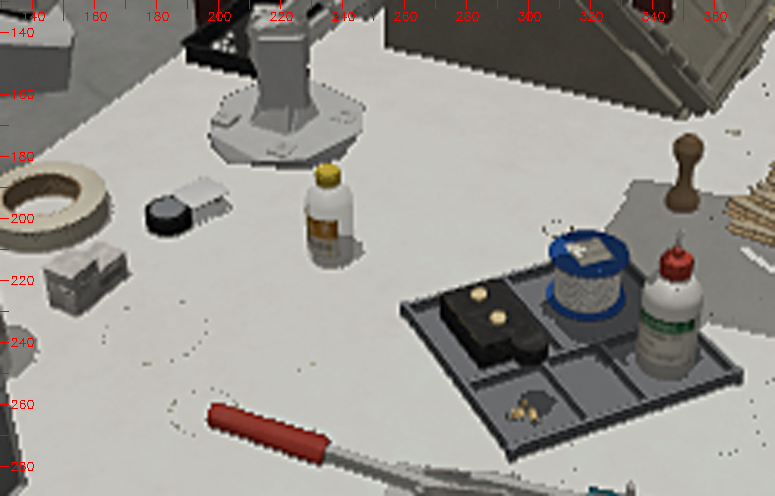

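View pics/top6.png

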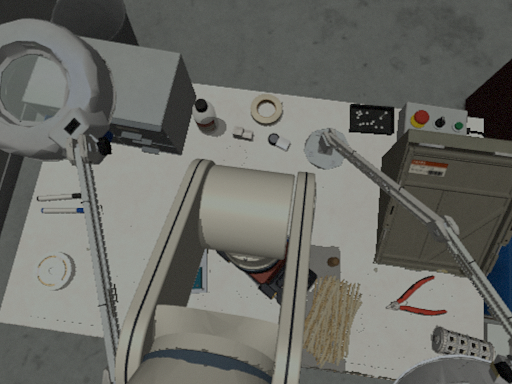

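```bash
python3 -c "
from h import *
th=np.radians(143);R2=np.array([[np.cos(th),np.sin(th)],[-np.sin(th),np.cos(th)]]);c=np.array([528.5,-12.8])
f=lambda X:(R2@(X[:2]-c)).round(1)
crop('pics/top5.png','pics/t11.png',210,195,310,300,5.7)
for n,uv,z in(('spool',(319.3,210.5),36.5),('box',(286.7,228.3),26.5),('vial',(299.7,240),56.5),('fluxneedle',(349,205),95.5)):print(n,f(onz('scene',uv,z)))
for n,uv,z in(('spool',(280.5,247),36.5),('box',(258,226.5),26.5),('vial',(234,243.5),56.5)):print(n,'top',f(onz('top',uv,z)))
"
```

```text
spool [-35.8  32.8]
box [-26.2 -39.5]
vial [ 43.3 -53.4]
fluxneedle [40.2 38.7]
spool top [-31.9  34.5]
box top [-29.9 -37.2]
vial top [ 38.4 -45.5]
```

View pics/t11.png

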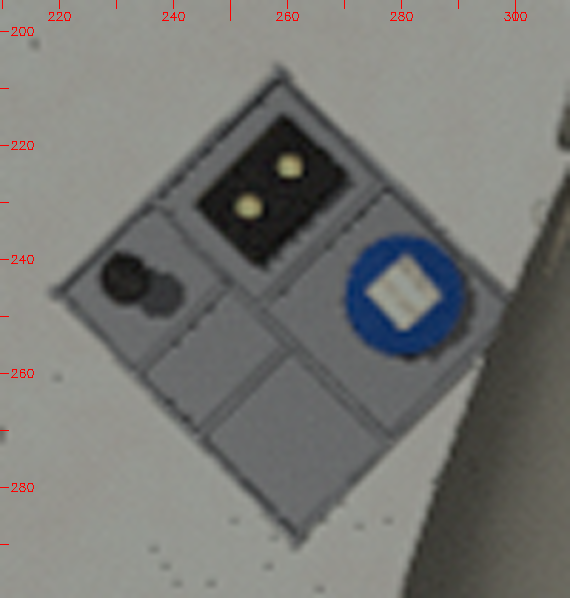

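```bash
python3 -c "
from h import *
X,e=tri((299.7,240),(231.7,243.3));print(X,e); print(proj('scene',[X[0],X[1],6]),get_obs()['ft_force'])
print(close_job())"
```

```text
[526.28343604  52.45254265  53.61220935] 2.254967414261029
[299.15273365 262.0448805 ] [-0.27228324  0.01957288  0.62497612]
the job is handed in; nothing more can be done
None
```

All four kit things are in their wells, upright or flat and released. I handed the job in at about 48.5 s. The oil bottle, stamp, steel block and loupe looked unmoved in the last pictures.

**Last measured positions (caddy frame, mm):**

| Thing | x, y | Limits on x | Limits on y |
|---|---|---|---|
| Spool | about -34, 33 | -43.5 to -11.5 | 16.5 to 48.5 |
| Ground-point box | about -28, -38 | -47.5 to -7.5 | -54.5 to -22.5 |
| Vial | about 41, -50 | 21 to 56 | -61.5 to -32.5 |
| Flux bottle | about 40, 39 | 25 to 52 | 28 to 57 |

- **Flux bottle and vial:** the flux bottle's needle tip sat within about a pixel of where an upright bottle would show it, and the vial's cap and base lined up the same way. The flux position comes from one camera only, because the arm hid it from the other.
- **Disagreement:** the two cameras differed by about 4 mm on the spool, box and vial. Every value stays inside its limits.
- **Tilt:** the tool drifted to a lean of about 0.16 rad over the run, mostly during turns and fast moves, and I could not correct it. The vial and flux bottle leaned in the grip and settled upright when released.
- **Forces:** wrist force at the end of each move never read above about 7 N, and I saw no sign of touching either lamp. My estimated gap to each lamp was only about 25 to 30 mm when fetching the vial and the flux bottle.

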